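# Grade mixed spares on a rocking sieve and box the remainder

### The arm

A 7-joint arm with a two-finger parallel gripper is mounted at the origin on a cart in front of the work surface, level with it; the furniture and walls round the work are solid. World frame = base frame: x ahead of the robot, y to its left, z up, the work surface at z = 0. Lengths are in m, angles in rad, forces in N, time in s.
With the tool pointing down it reaches from about 0.425 to 0.875 m from the base axis. Payload 4.7 kg.
Tool frame: the origin (TCP) lies midway between the tips of the shut fingers; the grasp point (between the pads) lies ctrl.grasp_offset behind it (ctrl.grasp_offset is the distance from the TCP to the grasp point, in m); z points along the fingers, y is the line along which they close (so a half turn about z gives the same grasp; the last joint's range is limited). The gripper opens to 87 mm and grips with 3 to 60 N. Pads are 19 mm wide; open, the fingers measure 117 mm over their backs; the gripper's body (75 mm by 190 mm) begins 51 mm behind the grasp point.
Start: joints at [1.165, 0.321, -0.07, 1.45, 0.023, 1.371, -0.057], TCP at [0.265, -0.594, 0.223] pointing down, gripper open.
Joint ranges: [-2.86, 2.86], [-0.3, 2.09], [-1.38, 1.24], [0.06, 2.45], [-1.56, 4.7], [0.09, 2.05], [-2.69, 2.69]. Speed limits (rad/s): [2.57, 2.57, 3.14, 3.14, 3.14, 3.14, 3.14].

### API

Orientations are given as a rotation vector (axis times angle).
In Python, from bench import ctrl gives the robot as it stands. The module is installed in compiled form; this text tells all that it offers.
- The arm moves only by the tool jog_arm, never from a script. Its argument "moves" is one flat list of numbers, 7 for each row, row after row: the shift along the tool's x, y, z in units of 30 cm (1.0 is 30 cm), then the turn, a rotation vector about the tool's x, y, z in units of 60 degrees (1.0 is 60 degrees), then the gripper's target within -1 to 1 (fully open at 1, half-way at 0, shut at -1). In form: [x, y, z, wx, wy, wz, fingers, x, y, z, wx, wy, wz, fingers, ...]. A call has exactly 8 rows; each row is the pose to reach, as a shift and turn from the pose commanded when the call began, along the tool's axes at that moment; what a row does not reach only later rows make up. A row lasts 1/8 s, in which the tool goes at most 62.5 mm and 10.7 degrees, less where a joint would pass 70% of its speed; a pose out of reach is approached as far as the arm can. A call with a number of a shift or a turn outside -1 to 1 is refused whole. A call with a gripper value outside its range is refused whole. The fingers move at their own pace and stop on an object; "newtons" is the grip in N (left out, the last holds). Time passes only in rows, so rows that repeat a pose let the fingers close, or fill a call up. It gives the time, the measured TCP pose, the force, the opening and the grip force at its end, in the units of the state.
- ctrl.get_state(): the state, without advancing time (a new reading comes with each control period).
- ctrl.get_image(name): name is "side" or "top"; returns a dict with "pixels" (420x560x3 uint8, red, green, blue), "fx", "fy", "cx", "cy" (pixels), "dist" ([k1, k2, p1, p2, k3] as OpenCV has them; the pictures are not rectified), "xyz" and "rotation" of the camera in the world. Camera axes: x right, y up, looking along -z (the intrinsics and any distortion apply to the point x, -y, -z); pixel columns grow to the right and rows downward; lengths in m; the calibration is good to about 2 mm. A picture is of the moment at which its call begins. There is no depth.
- ctrl.close_job(): hands the job in; it is judged then, once.
The state is a dict: "time": time; "joint_positions": joint angles; "qd": joint speeds; "joint_torque": joint torques, N m; "position": TCP position; "tool_rot": TCP orientation; "ft_force": force on the tool from outside, world axes, zero at the start; "torque": the same for the moment, N m; "grip_width": opening from 0.0 (shut) to 1.0 (fully open); "grip_force": force on a finger pad.
Only numpy, scipy, OpenCV 4.12 (cv2) and the standard library are available. Lean on these libraries where they do the work, as an engineer would, in place of code of your own. Each camera call takes 0.05 s, during which the arm holds its last target. There are 200 camera calls.

### The job

Wheelsets have got mixed up with flat reels of wire on the left of the trough. Load all of these loose parts into the rocking sieve (level it first so that they stay put), then tilt its slotted end (the one with the ball knob) right down until every wheelset has dropped into the bin; the reels are too big to fall through. After that rock it the other way so that they slide off into the open spares box, bring the sieve back level, and shut the spares box's lid; leave the bottles alone.

Things in the scene. Friction and masses are not known exactly. Their poses are not given: they have to be found in the camera images.
- grader: fixed plywood stand of the sieve, 136 mm (x) by 228 mm (y); origin on the worktop under the middle of the sieve's pivot, which lies along x, 135 mm up. +y points to the slotted end, -y to the open chute end, under which a fixed sloping metal apron leads down into the spares box. Side posts at x = +-66 mm rise to 145 mm.
- bin (a point): centre of the inner floor (3 mm up) of the open bin that fills the stand under the slotted half of the sieve; bin 126 mm (x) by 175 mm (y) inside, walls 35 mm high (80 mm at the chute side); axes as grader
- tray (a point): point on the sieve tray: middle of the pivot, level with the tray's floor; axes tilt with the tray (x along the pivot, y to the slotted end, z square to the floor). Tray 112 mm wide inside (x = +-56 mm); smooth plain metal floor from y = -93 mm (open chute edge, no wall) to +16 mm, then slots; side and end walls 22 mm high. Parts lie still near level and slide from about 0.34 to 0.46 rad.
- slots (a point): middle of the slotted part of the tray, at floor level, (0, 55, 0) mm in the tray's frame. The slotted part runs from y = 16 mm to the end wall at y = 93 mm: three slots 21.5 mm wide (along y), as long as the tray is wide, with flat bars 6 mm wide between. A wheelset caught under a reel comes free when the tray is rocked back a little and tilted again
- knob (a point): centre of the black ball knob, 20 mm across, on a bent steel stem beyond the end wall at the slotted end; in the tray's frame it lies at (0, 142, 45) mm. It can be pinched from above, with the fingers closing along the pivot (x), and led in an arc about the pivot.
- sieve (a joint): tilt of the sieve in rad: 0 level, positive = slotted end and knob down, negative = chute end down and knob up; range -0.65 to 0.65; it is stiff and stays where it is left (about 1.5 N at the knob moves it)
- spares_box: plywood spares box, fixed beside the stand at the foot of the apron; 134 mm (x) by 96 mm (y), walls 4 mm thick and 46 mm high, smooth lined floor 4 mm; origin at the centre of its underside, axes as grader. Its lid is hinged along x at y = -48 mm, 47 mm up (the side away from the sieve).
- spares_lid (a joint): angle of the spares box's lid in rad: 0 shut, 1.57 upright, 1.75 wide open (leaning away from the sieve). The lid is a plate 134 mm (x) by 96 mm, 4 mm thick, reaching 96 mm from the hinge line towards +y when shut, its top then 51 mm up. It stays at any angle; pushing it halfway out takes under 3 N.
- wheelset_1: turned-metal wheelset for a model wagon: two 12 mm wheels on an axle 24 mm long, 10 g; origin at the centre of its underside as it starts, 6 mm below the axle; its y axis is the axle. Small enough to drop through the sieve's slots in any position. It may be absent.
- wheelset_2: turned-metal wheelset for a model wagon: two 12 mm wheels on an axle 24 mm long, 10 g; origin at the centre of its underside as it starts, 6 mm below the axle; its y axis is the axle. Small enough to drop through the sieve's slots in any position. It may be absent.
- wheelset_3: turned-metal wheelset for a model wagon: two 12 mm wheels on an axle 24 mm long, 10 g; origin at the centre of its underside as it starts, 6 mm below the axle; its y axis is the axle. Small enough to drop through the sieve's slots in any position. It may be absent.
- wheelset_4: turned-metal wheelset for a model wagon: two 12 mm wheels on an axle 24 mm long, 10 g; origin at the centre of its underside as it starts, 6 mm below the axle; its y axis is the axle. Small enough to drop through the sieve's slots in any position. It may be absent.
- reel_1: flat plastic reel wound with wire, round, 50 mm across, 10 mm high, about 40 g; origin at the centre of its underside, z up; grip it across the rim. Too big for the sieve's slots. It may be absent.
- reel_2: flat plastic reel wound with wire, round, 50 mm across, 10 mm high, about 40 g; origin at the centre of its underside, z up; grip it across the rim. Too big for the sieve's slots. It may be absent.
- reel_3: flat plastic reel wound with wire, round, 50 mm across, 10 mm high, about 40 g; origin at the centre of its underside, z up; grip it across the rim. Too big for the sieve's slots. It may be absent.
- glue_bottle: bystander: white plastic bottle, 32 mm across, 83 mm high, beyond the parts; origin under its centre. Leave it alone.
- oil_bottle: bystander: slim dropper bottle, 25 mm across, 85 mm high, beyond the parts; origin under its centre. Leave it alone.

How it is judged:
By the outcome, as a careful person would: the job done as asked, in the order asked, and still so for the second after the job is handed in, with the robot touching nothing.
Of wheelset_1, wheelset_2, wheelset_3, wheelset_4 only 3 to 4 are there at a start; the rules pass over those that are not, and their reading is None.
Of reel_1, reel_2, reel_3 only 1 to 2 are there at a start; the rules pass over those that are not, and their reading is None.
At some moment in a run one of reel_1, reel_2, reel_3 may be knocked a few centimetres aside while the robot is not near it.
Once in a run the grip may slacken for a moment while it holds something.
It also fails if it takes over 200 s, if anything falls off the work surface, if the arm or the gripper's body presses on something with over 40 N, if the wrist force passes 120 N, or if a joint passes its speed limit or range.

## Working session

There is one attempt and no reset: what is moved stays moved. The work goes in short steps, Python scripts to look and compute and a tool call to move; the robot and the scene stay as the last step left them, time stands still between calls to the robot, and variables do not carry over. Pictures are saved under pics/ and viewed, at most 14 in all, crops included, and the job is handed in when it is done.

Besides the shell and the picture viewer there is one more tool, called after "Emit:" as name(argument=value, ...) on one line, values as JSON. jog_arm: Moves the arm, as the interface text tells. Its arguments: {"type":"object","properties":{"moves":{"type":"array"},"newtons":{"type":"number"}},"required":["moves"]}

```bash
mkdir -p pics; cat > h.py <<'E'
import numpy as np, cv2
from scipy.spatial.transform import Rotation as R
from bench import ctrl
def snap(name,fn=None):
    im=ctrl.get_image(name)
    if fn: cv2.imwrite('pics/'+fn,cv2.cvtColor(im['pixels'],cv2.COLOR_RGB2BGR))
    return im
def rot(im):
    r=np.array(im['rotation'],float)
    return r if r.shape==(3,3) else R.from_rotvec(r).as_matrix() if r.size==3 else R.from_quat(r).as_matrix()
def K(im): return np.array([[im['fx'],0,im['cx']],[0,im['fy'],im['cy']],[0,0,1.]])
def ray(im,uv):
    p=cv2.undistortPoints(np.array([[uv]],float),K(im),np.array(im['dist'],float))[0,0]
    return np.array(im['xyz']),rot(im)@np.array([p[0],-p[1],-1.])
def onz(im,uv,z):
    o,d=ray(im,uv); return o+d*(z-o[2])/d[2]
def proj(im,P):
    P=np.atleast_2d(np.array(P,float)); c=(P-np.array(im['xyz']))@rot(im); c=c*[1,-1,-1]
    return cv2.projectPoints(c,np.zeros(3),np.zeros(3),K(im),np.array(im['dist'],float))[0][:,0]
def tri(a,ua,b,ub):
    o1,d1=ray(a,ua);o2,d2=ray(b,ub)
    s=np.linalg.lstsq(np.c_[d1,-d2],o2-o1,rcond=None)[0]
    return (o1+d1*s[0]+o2+d2*s[1])/2, np.linalg.norm(o1+d1*s[0]-o2-d2*s[1])
E
python3 - <<'E'
from h import *
s=ctrl.get_state();print(s, ctrl.grasp_offset)
for n in('top','side'):
    im=snap(n,n+'0.png');print({k:v for k,v in im.items() if k!='pixels'})
E
```

```text
{'time': 0.0, 'joint_positions': array([ 1.16512196,  0.32183245, -0.0700961 ,  1.45167195,  0.02257638,
        1.37081645, -0.05691074]), 'qd': array([-0.00069953, -0.00012493, -0.00112429,  0.00131779,  0.00086028,
       -0.0006582 , -0.00072495]), 'joint_torque': array([ 7.91195343e-04, -4.91285741e+01, -4.03295355e-01, -3.12532461e+01,
       -6.39463635e-02,  4.37443075e-02,  1.87061119e-04]), 'position': array([ 0.26464968, -0.59306907,  0.221457  ]), 'tool_rot': array([-3.07079919e+00, -6.54196951e-01,  7.46064313e-04]), 'ft_force': array([-0.66515117,  0.05324114,  0.88229806]), 'torque': array([-0.03563825, -0.02678856, -0.0529845 ]), 'grip_force': 0.0, 'grip_width': 1.000761491289689} 0.0187
{'fx': 472.99446427533053, 'fy': 472.99446427533053, 'cx': 278.40439818335994, 'cy': 208.23808969813626, 'dist': array([-0.05297657,  0.        ,  0.        ,  0.        ,  0.        ]), 'xyz': array([0.31929543, 0.05932528, 1.51691556]), 'rotation': array([ 0.08018191, -0.10938515, -1.54401719])}
{'fx': 488.38782182282165, 'fy': 488.38782182282165, 'cx': 281.7220052692351, 'cy': 208.65353151872355, 'dist': array([-0.07082311,  0.        ,  0.        ,  0.        ,  0.        ]), 'xyz': array([0.2851355 , 1.18508052, 0.93406218]), 'rotation': array([ 0.12828063, -1.41670635, -2.65759941])}
```

View pics/top0.png

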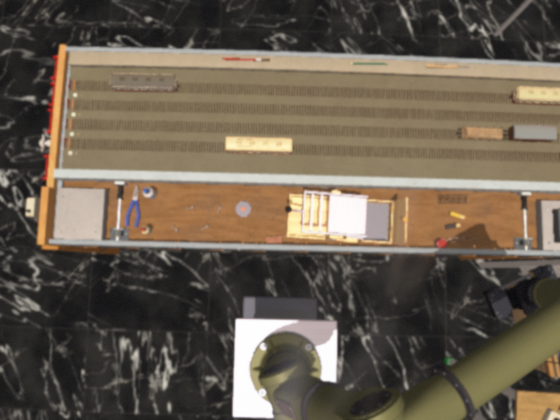

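View pics/side0.png

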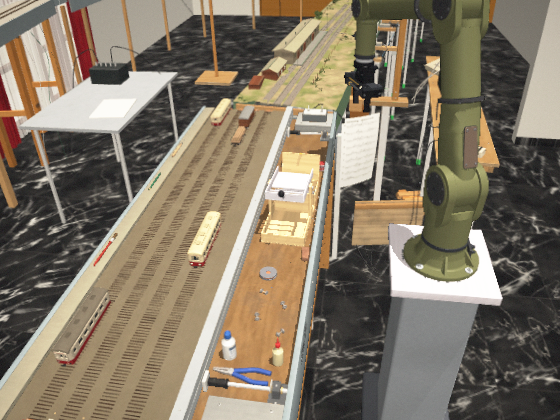

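The top view shows the stand at about (340,217), the reel at (243,209) and small wheelsets around (150–220, 205–230). The side view shows the knob end of the sieve near (282,193), the reel at (268,272), wheelsets at about (263,291), (284,304), (257,316) and (280,332), and the bottles further left. I'll enlarge both.

```bash
python3 - <<'E'
import cv2
t=cv2.imread('pics/top0.png');s=cv2.imread('pics/side0.png')
cv2.imwrite('pics/c1.png',cv2.resize(t[175:255,120:420],(800,213),interpolation=cv2.INTER_CUBIC))
a=cv2.resize(t[180:250,120:270],(800,373),interpolation=cv2.INTER_CUBIC)
b=cv2.resize(s[140:260,230:350],(390,390),interpolation=cv2.INTER_CUBIC)
c=cv2.resize(s[250:370,210:330],(390,390),interpolation=cv2.INTER_CUBIC)
import numpy as np
cv2.imwrite('pics/c1.png',np.vstack([cv2.resize(t[180:250,120:420],(780,182),interpolation=cv2.INTER_CUBIC),np.hstack([b,c])]))
E
```

```text
(no output)
```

View pics/c1.png

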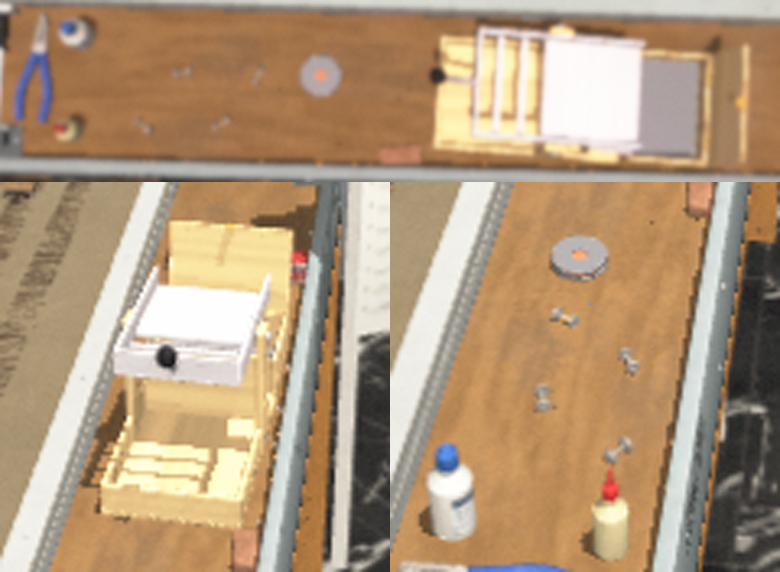

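Enlarged view: one grey reel at top px (243,209) and four wheelsets. The lid is open at the right-hand end, the tray is tilted, and the black knob is at top (288,209) and side (281,193). Next I'll measure with low-saturation blobs.

```bash
cat >> h.py <<'E'
def blobs(im,box,f,amin=3):
    x0,y0,x1,y1=box
    hsv=cv2.cvtColor(im['pixels'],cv2.COLOR_RGB2HSV)[y0:y1,x0:x1].astype(int)
    m=f(hsv).astype(np.uint8)
    n,l,st,c=cv2.connectedComponentsWithStats(m,connectivity=8)
    out=[]
    for i in range(1,n):
        if st[i,4]>=amin:
            ys,xs=np.nonzero(l==i); cv=np.cov(np.c_[xs,ys].T) if len(xs)>2 else np.eye(2)
            w,v=np.linalg.eigh(cv); out.append((c[i]+[x0,y0],st[i,4],v[:,1],w))
    return out
gray=lambda h:(h[...,1]<75)
E
python3 - <<'E'
from h import *
t=snap('top');s=snap('side')
for c,a,v,w in blobs(t,(155,187,265,237),gray): 
    p=onz(t,c,.006); q=onz(t,c+3*v,.006)-p
    print('top',c.round(1),a,p.round(4),'axis',np.degrees(np.arctan2(q[1],q[0])).round(),w.round(1))
for c,a,v,w in blobs(s,(235,255,315,345),gray):
    p=onz(s,c,.006); q=onz(s,c+3*v,.006)-p
    print('side',c.round(1),a,p.round(4),'axis',np.degrees(np.arctan2(q[1],q[0])).round(),w.round(1))
blk=lambda h:h[...,2]<60
for c,a,v,w in blobs(t,(280,200,300,218),blk):print('kt',c,a)
for c,a,v,w in blobs(s,(272,183,292,203),blk):print('ks',c,a)
E
```

```text
top [155. 193.] 5 [0.5427 0.4325 0.006 ] axis -177.0 [0.  2.5]
top [242.9 208.6] 186 [0.4994 0.1472 0.006 ] axis 175.0 [16.4 18.2]
side [238.3 266. ] 198 [0.5892 0.1308 0.006 ] axis 96.0 [ 5.3 68. ]
side [306.4 304.7] 975 [0.3753 0.2598 0.006 ] axis 91.0 [ 11.  611.2]
side [267.9 272.7] 178 [0.4984 0.148  0.006 ] axis 13.0 [12.6 21.9]
side [261.2 290.3] 11 [0.5041 0.222  0.006 ] axis 130.0 [0.8 1.1]
side [266.  292.5] 10 [0.4895 0.2288 0.006 ] axis 81.0 [0.5 1.3]
side [283.4 304.7] 27 [0.4355 0.2681 0.006 ] axis 119.0 [1.3 5.9]
side [256.6 315.8] 28 [0.4982 0.3173 0.006 ] axis 102.0 [1.1 5.9]
side [312.7 331.8] 103 [0.3494 0.3515 0.006 ] axis 93.0 [ 1.2 73.9]
side [279.7 332.3] 25 [0.4305 0.3642 0.006 ] axis 56.0 [1.2 8.9]
side [235. 342.] 5 [0.5336 0.4103 0.006 ] axis 103.0 [0.  2.5]
kt [287.8 208.5] 10
ks [280.8 194. ] 20
```

```bash
python3 - <<'E'
from h import *
t=cv2.imread('pics/top0.png');s=cv2.imread('pics/side0.png')
o=np.zeros((560,800,3),np.uint8)
o[:240,:500]=cv2.resize(t[190:250,285:410],None,fx=4,fy=4,interpolation=cv2.INTER_CUBIC)
o[:440,500:]=cv2.resize(s[145:255,255:330],None,fx=4,fy=4,interpolation=cv2.INTER_CUBIC)
o[250:550,:500]=cv2.resize(t[195:245,285:368],(500,300),interpolation=cv2.INTER_CUBIC)
cv2.imwrite('pics/c2.png',o)
T=snap('top');S=snap('side')
print('knob',tri(T,(287.8,208.5),S,(280.8,193.7)))
E
```

```text
knob (array([0.48044826, 0.00972401, 0.1881761 ]), np.float64(0.0016029009900323627))
```

View pics/c2.png

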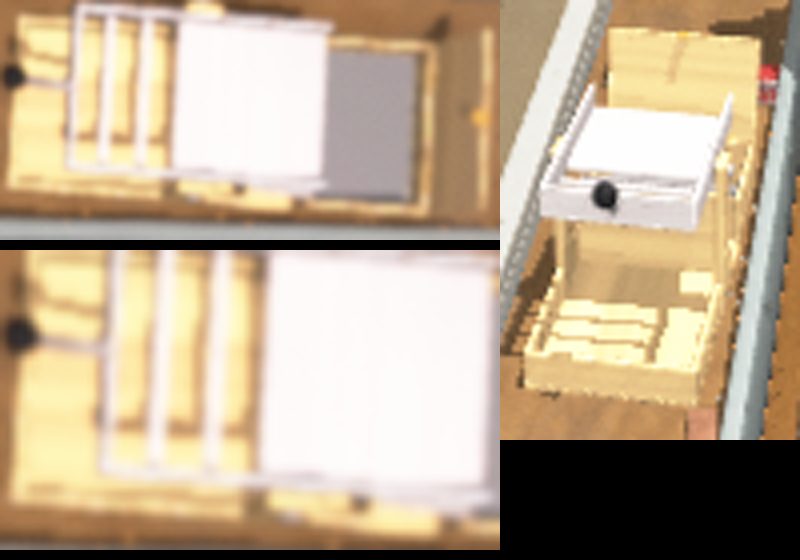

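```bash
python3 - <<'E'
from h import *
T=snap('top');S=snap('side')
f=lambda x,y:(285+x/4,190+y/4)
g=lambda x,y:(255+(x-500)/4,145+y/4)
for n,u,z in [('boxRB',f(430,213),.046),('boxRT',f(435,42),.046),('stLB',f(8,190),.035),('stLT',f(22,15),.035),('trLB',f(68,168),.157),('trLT',f(78,8),.157),('trRB',f(325,190),.157),('trRT',f(330,25),.157)]:print(n,onz(T,u,z).round(4))
for n,u,z in [('fL',g(524,388),0),('fR',g(697,404),0),('fLt',g(524,352),.035),('fRt',g(697,370),.035),('trL',g(542,188),.157),('trR',g(697,227),.157)]:print(n,onz(S,u,z).round(4))
E
```

```text
boxRB [ 0.3975 -0.3258  0.046 ]
boxRT [ 0.5328 -0.3305  0.046 ]
stLB [0.4083 0.0047 0.035 ]
stLT [ 0.5472 -0.0035  0.035 ]
trLB [ 0.4179 -0.0338  0.157 ]
trLT [ 0.5347 -0.039   0.157 ]
trRB [ 0.4065 -0.2201  0.157 ]
trRT [ 0.5271 -0.2237  0.157 ]
fL [0.5465 0.002  0.    ]
fR [ 0.4104  0.0041 -0.    ]
fLt [0.5452 0.0017 0.035 ]
fRt [0.4105 0.0069 0.035 ]
trL [ 0.535 -0.043  0.157]
trR [ 0.4131 -0.0044  0.157 ]
```

```bash
python3 - <<'E'
from h import *
T=snap('top');S=snap('side')
o=np.zeros((600,800,3),np.uint8)
rs=lambda p,k:cv2.cvtColor(cv2.resize(p,None,fx=k,fy=k,interpolation=cv2.INTER_CUBIC),cv2.COLOR_RGB2BGR)
o[:300,:400]=rs(T['pixels'][195:225,280:320],10)
o[:300,400:]=rs(S['pixels'][175:205,262:302],10)
o[300:,:480]=rs(S['pixels'][310:370,215:295].copy(),6)[:300]
o[300:540,480:]=rs(T['pixels'][185:245,135:215],4)
cv2.imwrite('pics/c3.png',o)
for thr in(50,70,90,110):
  b=lambda h:h[...,2]<thr
  for n,im,bx in(('t',T,(280,202,293,215)),('s',S,(273,185,290,202))):
    print(thr,n,[(c.round(1),a) for c,a,v,w in blobs(im,bx,b)])
for u in((288,208.7),(288,209)):
  for v in ((280.8,193.2),(281,193)): print(tri(T,u,S,v))
E
```

```text
50 t []
50 s [(array([281.1, 194.7]), np.int32(12))]
70 t [(array([287.6, 208.6]), np.int32(13))]
70 s [(array([280.9, 193.9]), np.int32(22))]
90 t [(array([287.6, 208.8]), np.int32(19))]
90 s [(array([281. , 193.5]), np.int32(26))]
110 t [(array([287.5, 208.7]), np.int32(26))]
110 s [(array([280.7, 193.6]), np.int32(31))]
(array([0.48011477, 0.0092295 , 0.1895373 ]), np.float64(0.0008306690013590746))
(array([0.47977208, 0.00923644, 0.19028233]), np.float64(0.001333363779309552))
(array([0.47968683, 0.00924713, 0.18952309]), np.float64(1.605109865013965e-05))
(array([0.47934449, 0.00925375, 0.19026754]), np.float64(0.0004871136564014413))
```

View pics/c3.png

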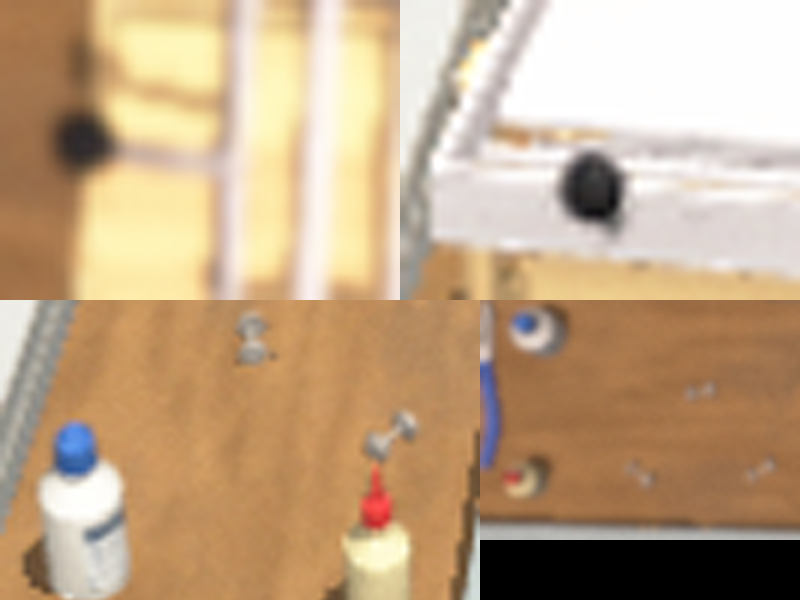

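```bash
python3 - <<'E'
from h import *
T=snap('top');S=snap('side')
print('oil',onz(T,(147.5,229.5),.04), 'oil tip',tri(T,(143,229),S,(277,339)))
print('glue',onz(T,(149.5,192.5),.04))
g=lambda x,y:(215+x/6-.4,310+(y-300)/6-.4)
t=lambda x,y:(135+(x-480)/4-.4,185+y/4-75.4)
for n,a,b in(('W3',(250,325),(252,352)),('W4',(404,424),(378,444))):
  p=onz(S,g(*a),.006);q=onz(S,g(*b),.006);d=q-p;print(n,(p+q)/2,np.degrees(np.arctan2(d[1],d[0])))
for n,a,b in(('W3',(691,393),(710,388)),('W4',(632,468),(647,482)),('W2',(753,474),(768,463))):
  p=onz(T,t(*a),.006);q=onz(T,t(*b),.006);d=q-p;print('t',n,(p+q)/2,np.degrees(np.arctan2(d[1],d[0])))
# W2,W1 side from c1: crop offset (390,182) scale 3.25 origin 210,250
g=lambda x,y:(210+(x-390)/3.25-.4,250+(y-182)/3.25-.4)
for n,a,b in(('W1',(555,316),(573,321)),('W2',(625,352),(632,368)),('W3',(543,390),(543,405)),('W4',(612,455),(626,442))):
  p=onz(S,g(*a),.006);q=onz(S,g(*b),.006);d=q-p;print(n,(p+q)/2,np.degrees(np.arctan2(d[1],d[0])))
# rail heights: top edge in top at col 200, row?
p=T['pixels'];print('front rail rows',p[225:250,200].tolist())
print([ (v,onz(T,(200,v),0)[:2].round(3)) for v in(236,238,240,244,247)])
E
```

```text
oil [0.421877   0.44125652 0.04      ] oil tip (array([0.42156009, 0.44608424, 0.07527209]), np.float64(0.0019396087069844634))
glue [0.53883634 0.44155157 0.04      ]
W3 [0.49846358 0.31802157 0.006     ] 104.23357561019735
W4 [0.43041706 0.36299199 0.006     ] 53.77597315073259
t W3 [0.49942075 0.3182451  0.006     ] -73.5911515255263
t W4 [0.43018241 0.36389649 0.006     ] -130.97035383521128
t W2 [0.43788985 0.26743555 0.006     ] -51.8647413406229
W1 [0.497858   0.22637465 0.006     ] 166.4848439437742
W2 [0.43687689 0.26703359 0.006     ] 115.93052772874896
W3 [0.49791216 0.31755504 0.006     ] 101.10907980081257
W4 [0.42985626 0.36180229 0.006     ] -120.77732869605175
front rail rows [[159, 111, 73], [157, 113, 76], [155, 111, 76], [158, 114, 78], [159, 116, 79], [157, 114, 77], [155, 112, 76], [153, 111, 76], [158, 114, 77], [163, 118, 78], [165, 117, 77], [164, 117, 77], [160, 115, 77], [159, 115, 79], [151, 108, 74], [135, 97, 67], [121, 95, 75], [136, 124, 113], [163, 158, 153], [180, 180, 176], [185, 186, 183], [182, 183, 180], [160, 160, 158], [119, 119, 116], [81, 79, 74]]
[(236, array([0.408, 0.282])), (238, array([0.402, 0.282])), (240, array([0.395, 0.282])), (244, array([0.383, 0.281])), (247, array([0.373, 0.281]))]
```

```bash
cat >> h.py <<'E'
G=np.array([.4745,-.1297]); YAW=-.034
def gr(x,y): # grader frame (m) -> world xy
    c,s=np.cos(YAW),np.sin(YAW); return G+np.array([c*x-s*y,s*x+c*y])
def plan(*tg, start=None):
    """targets (x,y,z,closing_deg or None); prints tool-frame units from the present pose"""
    s=ctrl.get_state(); p=np.array(s['position']); Rn=R.from_rotvec(s['tool_rot']); M=Rn.as_matrix()
    print('t %.2f pos %s J7 %.2f closing %.1f f %s w %.3f gf %.1f'%(s['time'],p.round(4),s['joint_positions'][6],np.degrees(np.arctan2(M[1,1],M[0,1])),np.round(s['ft_force'],1),s['grip_width'],s['grip_force']))
    for x,y,z,c in tg:
        d=M.T@(np.array([x,y,z])-p)/.3
        if c is None: c=np.degrees(np.arctan2(M[1,1],M[0,1]))
        best=None
        for k in(0,180):
            a=np.radians(c+k); yv=np.array([np.cos(a),np.sin(a),0]); zv=np.array([0,0,-1.]); xv=np.cross(yv,zv)
            r=(Rn.inv()*R.from_matrix(np.c_[xv,yv,zv])).as_rotvec()/np.radians(60)
            if best is None or np.linalg.norm(r)<np.linalg.norm(best): best=r
        print('  ->',np.round([x,y,z],4),'row',np.r_[d,best].round(3).tolist())
E
python3 - <<'E'
from h import *
plan((.35,-.3,.26,-30),(.480,.0095,.26,-2))
E
```

```text
t 0.60 pos [ 0.2649 -0.5936  0.2226] J7 -0.06 closing -65.9 f [-0.7 -0.1 -0.2] w 0.998 gf 0.0
  -> [ 0.35 -0.3   0.26] row [0.658, -0.778, -0.125, 0.0, 0.0, -0.599]
  -> [0.48   0.0095 0.26  ] row [1.474, -1.543, -0.125, 0.0, 0.0, -1.066]
```

Emit:
jog_arm(moves=[0.13, -0.15, -0.12, 0, 0, -0.1, 1, 0.26, -0.31, -0.125, 0, 0, -0.25, 1, 0.39, -0.46, -0.125, 0, 0, -0.4, 1, 0.52, -0.62, -0.125, 0, 0, -0.55, 1, 0.658, -0.76, -0.125, 0, 0, -0.7, 1, 0.79, -0.9, -0.125, 0, 0, -0.8, 1, 0.91, -1, -0.125, 0, 0, -0.9, 1, 1, -1, -0.125, 0, 0, -1, 1], newtons=15)

```text
time: 1.6
position: [0.4175, -0.1944, 0.2609]
tool_rot: [2.324, 2.111, -0.0]
ft_force: [0.2, -0.6, -0.0]
grip_width: 1.0
grip_force: 0.0
```

```bash
python3 - <<'E'
from h import *
plan((.480,.0095,.24,-2),(.480,.0095,.170,-2))
E
```

```text
t 1.60 pos [ 0.4175 -0.1944  0.2609] J7 0.32 closing -5.5 f [ 0.2 -0.6 -0. ] w 1.000 gf 0.0
  -> [0.48   0.0095 0.24  ] row [0.697, 0.142, 0.069, 0.001, 0.002, -0.059]
  -> [0.48   0.0095 0.17  ] row [0.697, 0.142, 0.302, 0.001, 0.002, -0.059]
```

Emit:
jog_arm(moves=[0.17, 0.035, 0.03, 0, 0, -0.05, 1, 0.35, 0.07, 0.069, 0, 0, -0.06, 1, 0.52, 0.11, 0.069, 0, 0, -0.06, 1, 0.697, 0.142, 0.069, 0, 0, -0.06, 1, 0.697, 0.142, 0.12, 0, 0, -0.06, 1, 0.697, 0.142, 0.2, 0, 0, -0.06, 1, 0.697, 0.142, 0.3, 0, 0, -0.06, 1, 0.697, 0.142, 0.302, 0, 0, -0.06, 1])

```text
time: 2.6
position: [0.4786, 0.0053, 0.1674]
tool_rot: [-2.265, -2.172, 0.005]
ft_force: [0.4, 0.7, 0.4]
grip_width: 0.997
grip_force: 0.0
```

Emit:
jog_arm(moves=[0, 0, 0, 0, 0, 0, -0.4, 0, 0, 0, 0, 0, 0, -1, 0, 0, 0, 0, 0, 0, -1, 0, 0, 0, 0, 0, 0, -1, 0, 0, 0, 0, 0, 0, -1, 0, 0, 0, 0, 0, 0, -1, 0, 0, 0, 0, 0, 0, -1, 0, 0, 0, 0, 0, 0, -1])

```text
time: 3.6
position: [0.4794, 0.0063, 0.1691]
tool_rot: [-2.265, -2.174, 0.003]
ft_force: [-4.8, 0.4, 1.5]
grip_width: 0.212
grip_force: 15.0
```

```bash
python3 - <<'E'
from h import *
g=gr(0,.142)
plan((*g,.1613,-2))
snap('top');im=snap('side','k1.png')
cv2.imwrite('pics/c4.png',cv2.resize(cv2.imread('pics/k1.png')[140:260,230:350],None,fx=5,fy=5,interpolation=cv2.INTER_CUBIC))
E
```

```text
t 3.60 pos [0.4794 0.0063 0.1691] J7 -0.12 closing -2.3 f [-4.8  0.4  1.5] w 0.212 gf 15.0
  -> [0.4793 0.0122 0.1613] row [0.02, -0.001, 0.026, -0.003, 0.0, -0.006]
```

View pics/c4.png

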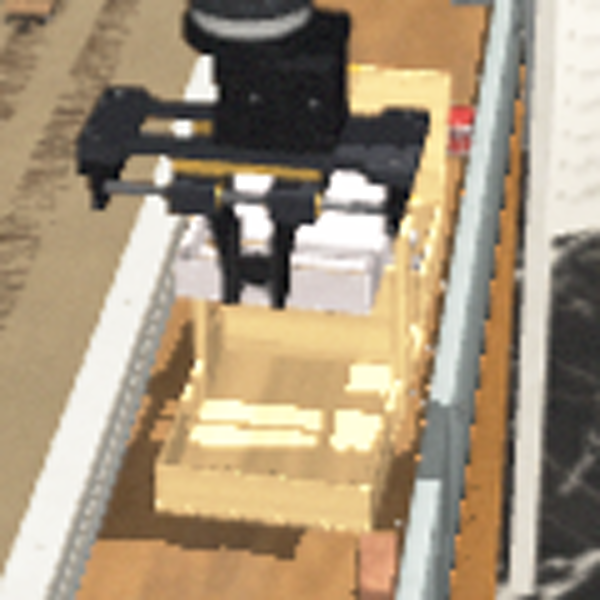

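The side view shows the fingers closed on the ball knob, at about (258,268) in the crop. Next I level the tray by lowering the knob about 9 mm, then release.

Emit:
jog_arm(moves=[0.003, 0, 0.008, 0, 0, 0, -1, 0.006, 0, 0.016, 0, 0, 0, -1, 0.01, 0, 0.024, 0, 0, 0, -1, 0.01, 0, 0.031, 0, 0, 0, -1, 0.01, 0, 0.031, 0, 0, 0, -1, 0.01, 0, 0.031, 0, 0, 0, 0, 0.01, 0, 0.031, 0, 0, 0, 0.3, 0.01, 0, 0.031, 0, 0, 0, 1])

```text
time: 4.7
position: [0.4817, 0.009, 0.1606]
tool_rot: [2.266, 2.174, 0.002]
ft_force: [-0.4, -0.0, -1.1]
grip_width: 0.469
grip_force: 0.0
```

```bash
python3 - <<'E'
from h import *
plan((.499,.1475,.26,None),(.499,.1475,.03,None))
E
```

```text
t 4.70 pos [0.4817 0.009  0.1606] J7 -0.13 closing -2.4 f [-0.4 -0.  -1.1] w 0.469 gf 0.0
  -> [0.499  0.1475 0.26  ] row [0.464, 0.039, -0.331, 0.002, 0.0, -0.0]
  -> [0.499  0.1475 0.03  ] row [0.464, 0.038, 0.435, 0.002, 0.0, -0.0]
```

Emit:
jog_arm(moves=[0, 0, -0.1, 0, 0, 0, 1, 0, 0, -0.27, 0, 0, 0, 1, 0.17, 0.01, -0.27, 0, 0, 0, 1, 0.34, 0.03, -0.2, 0, 0, 0, 1, 0.464, 0.038, -0.05, 0, 0, 0, 1, 0.464, 0.038, 0.12, 0, 0, 0, 1, 0.464, 0.038, 0.25, 0, 0, 0, 1, 0.464, 0.038, 0.3, 0, 0, 0, 1])

```text
time: 5.7
position: [0.4968, 0.1475, 0.0681]
tool_rot: [-2.265, -2.174, 0.003]
ft_force: [-0.3, 0.4, 0.9]
grip_width: 1.002
grip_force: 0.0
```

```bash
python3 - <<'E'
from h import *
T=snap('top');S=snap('side','s2.png');cv2.imwrite('pics/t2.png',T['pixels'][...,::-1])
b=lambda h:h[...,2]<90
kt=[(c.round(1),a) for c,a,v,w in blobs(T,(278,198,295,218),b)];ks=[(c.round(1),a) for c,a,v,w in blobs(S,(272,185,292,208),b)]
print(kt,ks)
if kt and ks:
  k=tri(T,max(kt,key=lambda q:q[1])[0],S,max(ks,key=lambda q:q[1])[0]);print(k)
print([(onz(S,c,.006).round(4),a) for c,a,v,w in blobs(S,(240,255,300,345),gray,8)])
plan((.499,.1475,.004,-2))
E
```

```text
[(array([285.2, 209.1]), np.int32(46)), (array([278.8, 211. ]), np.int32(4))] [(array([279.4, 201.7]), np.int32(140))]
(array([0.48263483, 0.01641105, 0.16467896]), np.float64(0.0009033486238379216))
[(array([0.5831, 0.1107, 0.006 ]), np.int32(77)), (array([0.4624, 0.072 , 0.006 ]), np.int32(19)), (array([0.4983, 0.1487, 0.006 ]), np.int32(182)), (array([0.5041, 0.222 , 0.006 ]), np.int32(11)), (array([0.4895, 0.2288, 0.006 ]), np.int32(10)), (array([0.4355, 0.2681, 0.006 ]), np.int32(27)), (array([0.4982, 0.3173, 0.006 ]), np.int32(28)), (array([0.3855, 0.362 , 0.006 ]), np.int32(87)), (array([0.4305, 0.3642, 0.006 ]), np.int32(25))]
t 5.80 pos [0.4974 0.1476 0.0693] J7 -0.57 closing -2.4 f [-0.4 -0.  -0.3] w 0.999 gf 0.0
  -> [0.499  0.1475 0.004 ] row [-0.0, 0.006, 0.218, -0.002, -0.0, -0.006]
```

Emit:
jog_arm(moves=[0, 0.005, 0.08, 0, 0, 0, 1, 0, 0.005, 0.16, 0, 0, 0, 1, 0, 0.005, 0.216, 0, 0, 0, 1, 0, 0.005, 0.218, 0, 0, 0, 0.2, 0, 0.005, 0.218, 0, 0, 0, -0.3, 0, 0.005, 0.218, 0, 0, 0, -0.3, 0, 0.005, 0.218, 0, 0, 0, -0.3, 0, 0.005, 0.218, 0, 0, 0, -0.3], newtons=25)

```text
time: 6.8
position: [0.4996, 0.1478, 0.0051]
tool_rot: [2.266, 2.175, 0.001]
ft_force: [-0.1, -0.0, 2.0]
grip_width: 0.556
grip_force: 25.0
```

```bash
python3 - <<'E'
from h import *
g=gr(0,-.058)
plan((.49,.14,.25,-2),(*g,.25,-2))
E
```

```text
t 6.80 pos [0.4996 0.1478 0.0051] J7 -0.64 closing -2.4 f [-0.1 -0.   2. ] w 0.556 gf 25.0
  -> [0.49 0.14 0.25] row [-0.027, -0.03, -0.816, 0.001, 0.0, -0.006]
  -> [ 0.4725 -0.1877  0.25  ] row [-1.121, -0.044, -0.816, 0.001, 0.0, -0.006]
```

Emit:
jog_arm(moves=[0, 0, -0.15, 0, 0, 0, -0.3, 0, 0, -0.35, 0, 0, 0, -0.3, -0.05, 0, -0.54, 0, 0, 0, -0.3, -0.15, 0, -0.72, 0, 0, 0, -0.3, -0.32, -0.01, -0.816, 0, 0, 0, -0.3, -0.52, -0.02, -0.816, 0, 0, 0, -0.3, -0.72, -0.03, -0.816, 0, 0, 0, -0.3, -0.9, -0.04, -0.816, 0, 0, 0, -0.3])

```text
time: 7.8
position: [0.4756, -0.1238, 0.2498]
tool_rot: [2.267, 2.174, -0.001]
ft_force: [0.9, -0.0, -0.3]
grip_width: 0.562
grip_force: 25.0
```

```bash
python3 - <<'E'
from h import *
g=gr(0,-.058)
T=snap('top');S=snap('side')
plan((*g,.25,-2),(*g,.15,-2),(*g,.1415,-2))
b=lambda h:h[...,2]<90
kt=[(c.round(1),a) for c,a,v,w in blobs(T,(278,198,295,218),b)];ks=[(c.round(1),a) for c,a,v,w in blobs(S,(272,185,292,208),b)]
print(kt,ks)
if kt and ks: print(tri(T,max(kt,key=lambda q:q[1])[0],S,max(ks,key=lambda q:q[1])[0]))
E
```

```text
t 7.90 pos [ 0.4744 -0.1291  0.249 ] J7 0.17 closing -3.0 f [-0.1 -0.4 -0.3] w 0.560 gf 25.0
  -> [ 0.4725 -0.1877  0.25  ] row [-0.195, 0.004, -0.003, -0.001, 0.002, -0.016]
  -> [ 0.4725 -0.1877  0.15  ] row [-0.194, 0.004, 0.33, -0.001, 0.002, -0.016]
  -> [ 0.4725 -0.1877  0.1415] row [-0.194, 0.004, 0.359, -0.001, 0.002, -0.016]
[(array([286.3, 209. ]), np.int32(18))] [(array([280.7, 197.3]), np.int32(29))]
(array([0.48019712, 0.01361523, 0.17836259]), np.float64(0.001404755292955503))
```

Emit:
jog_arm(moves=[-0.1, 0, 0, 0, 0, -0.01, -0.3, -0.194, 0.004, 0.05, 0, 0, -0.016, -0.3, -0.194, 0.004, 0.18, 0, 0, -0.016, -0.3, -0.194, 0.004, 0.28, 0, 0, -0.016, -0.3, -0.194, 0.004, 0.33, 0, 0, -0.016, -0.3, -0.194, 0.004, 0.355, 0, 0, -0.016, -0.3, -0.194, 0.004, 0.357, 0, 0, -0.016, -0.3, -0.194, 0.004, 0.357, 0, 0, -0.016, -0.3])

```text
time: 8.9
position: [0.4758, -0.1799, 0.1435]
tool_rot: [2.247, 2.193, 0.001]
ft_force: [0.6, 0.4, -0.1]
grip_width: 0.558
grip_force: 25.0
```

Emit:
jog_arm(moves=[0, 0, 0, 0, 0, 0, 0.2, 0, 0, 0, 0, 0, 0, 0.45, 0, 0, 0, 0, 0, 0, 0.45, 0, 0, -0.1, 0, 0, 0, 0.45, 0.05, 0, -0.25, 0, 0, 0, 0.45, 0.25, 0, -0.3, 0, 0, 0, 0.45, 0.45, 0, -0.3, 0, 0, 0, 0.3, 0.65, 0.02, -0.3, 0, 0, 0, 0.15])

```text
time: 9.9
position: [0.4858, 0.0166, 0.2331]
tool_rot: [2.248, 2.192, 0.0]
ft_force: [0.6, -0.5, -0.6]
grip_width: 0.619
grip_force: 0.0
```

```bash
python3 - <<'E'
from h import *
plan((.498,.226,.08,70),(.498,.226,.004,70),(.437,.267,.08,30),(.437,.267,.004,30))
E
```

```text
t 9.90 pos [0.4858 0.0166 0.2331] J7 -0.10 closing -1.4 f [ 0.6 -0.5 -0.6] w 0.619 gf 0.0
  -> [0.498 0.226 0.08 ] row [0.699, 0.022, 0.509, 0.0, 0.002, -1.191]
  -> [0.498 0.226 0.004] row [0.7, 0.022, 0.763, 0.0, 0.002, -1.191]
  -> [0.437 0.267 0.08 ] row [0.831, -0.184, 0.509, 0.001, 0.002, -0.524]
  -> [0.437 0.267 0.004] row [0.831, -0.185, 0.762, 0.001, 0.002, -0.524]
```

Emit:
jog_arm(moves=[0.16, 0, 0.02, 0, 0, -0.17, 0.15, 0.34, 0.01, 0.1, 0, 0, -0.34, 0.15, 0.52, 0.02, 0.2, 0, 0, -0.52, 0.15, 0.66, 0.022, 0.33, 0, 0, -0.7, 0.15, 0.7, 0.022, 0.45, 0, 0, -0.87, 0.15, 0.7, 0.022, 0.55, 0, 0, -1, 0.15, 0.7, 0.022, 0.58, 0, 0, -1, 0.15, 0.7, 0.022, 0.58, 0, 0, -1, 0.15])

```text
time: 10.9
position: [0.4977, 0.2245, 0.0586]
tool_rot: [-0.854, -3.023, 0.0]
ft_force: [0.1, 0.5, 0.0]
grip_width: 0.576
grip_force: 0.0
```

```bash
python3 - <<'E'
from h import *
plan((.498,.226,.0035,65))
S=snap('side','s3.png')
cv2.imwrite('pics/c5.png',cv2.resize(cv2.imread('pics/s3.png')[170:350,220:330],None,fx=3.3,fy=3.3,interpolation=cv2.INTER_CUBIC))
E
```

```text
t 10.90 pos [0.4977 0.2245 0.0586] J7 0.25 closing 58.4 f [0.1 0.5 0. ] w 0.576 gf 0.0
  -> [0.498  0.226  0.0035] row [0.001, 0.005, 0.184, -0.0, -0.0, -0.109]
```

View pics/c5.png

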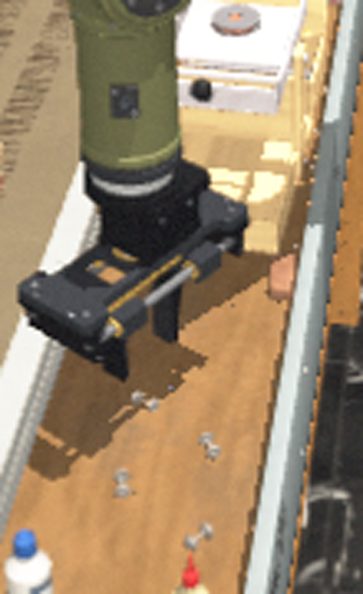

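The reel lies flat on the tray's plain floor (crop (237,15)), and the open gripper hovers over the first wheelset (145,400). Next I descend and grip it.

Emit:
jog_arm(moves=[0.001, 0.005, 0.09, 0, 0, -0.1, 0.15, 0.001, 0.005, 0.17, 0, 0, -0.109, 0.15, 0.001, 0.005, 0.186, 0, 0, -0.109, 0.15, 0.001, 0.005, 0.186, 0, 0, -0.109, -0.3, 0.001, 0.005, 0.186, 0, 0, -0.109, -1, 0.001, 0.005, 0.186, 0, 0, -0.109, -1, 0.001, 0.005, 0.186, 0, 0, -0.109, -1, 0.001, 0.005, 0.186, 0, 0, -0.109, -1], newtons=12)

```text
time: 11.95
position: [0.4982, 0.2262, 0.0028]
tool_rot: [0.676, 3.068, -0.0]
ft_force: [0.4, 0.3, 1.4]
grip_width: 0.136
grip_force: 12.0
```

```bash
python3 - <<'E'
from h import *
g=gr(-.036,-.012)
plan((*g,.25,5),(*g,.141,5))
E
```

```text
t 11.95 pos [0.4982 0.2262 0.0028] J7 0.29 closing 65.1 f [0.4 0.3 1.4] w 0.136 gf 12.0
  -> [ 0.4381 -0.1405  0.25  ] row [-0.332, -1.193, -0.824, 0.0, 0.0, 1.002]
  -> [ 0.4381 -0.1405  0.141 ] row [-0.332, -1.193, -0.46, 0.0, 0.0, 1.002]
```

```bash
python3 - <<'E'
from h import *
g=gr(-.040,-.008)
plan((*g,.22,88),(*g,.141,88))
E
```

```text
t 11.95 pos [0.4982 0.2262 0.0028] J7 0.29 closing 65.1 f [0.4 0.3 1.4] w 0.136 gf 12.0
  -> [ 0.4343 -0.1363  0.22  ] row [-0.315, -1.186, -0.724, -0.0, 0.0, -0.381]
  -> [ 0.4343 -0.1363  0.141 ] row [-0.315, -1.186, -0.46, -0.0, 0.0, -0.381]
```

Emit:
jog_arm(moves=[0, 0, -0.15, 0, 0, 0, -1, -0.01, -0.05, -0.34, 0, 0, -0.05, -1, -0.05, -0.18, -0.5, 0, 0, -0.1, -1, -0.1, -0.33, -0.62, 0, 0, -0.2, -1, -0.15, -0.5, -0.724, 0, 0, -0.25, -1, -0.2, -0.68, -0.724, 0, 0, -0.3, -1, -0.25, -0.86, -0.724, 0, 0, -0.381, -1, -0.28, -1, -0.724, 0, 0, -0.381, -1])

```text
time: 12.95
position: [0.4474, -0.084, 0.2201]
tool_rot: [0.057, 3.141, -0.003]
ft_force: [-0.2, 0.7, -0.1]
grip_width: 0.141
grip_force: 1.2
```

```bash
python3 - <<'E'
from h import *
g=gr(-.040,-.008)
plan((*g,.22,88),(*g,.1385,88))
E
```

```text
t 12.95 pos [ 0.4474 -0.084   0.2201] J7 1.76 closing 87.9 f [-0.2  0.7 -0.1] w 0.141 gf 1.2
  -> [ 0.4343 -0.1363  0.22  ] row [0.037, -0.176, 0.001, -0.002, 0.0, -0.001]
  -> [ 0.4343 -0.1363  0.1385] row [0.038, -0.176, 0.272, -0.002, 0.0, -0.001]
```

Emit:
jog_arm(moves=[0.037, -0.176, 0, 0, 0, 0, -1, 0.037, -0.176, 0.05, 0, 0, 0, -1, 0.037, -0.18, 0.15, 0, 0, 0, -1, 0.037, -0.18, 0.22, 0, 0, 0, -1, 0.037, -0.18, 0.255, 0, 0, 0, -1, 0.037, -0.18, 0.263, 0, 0, 0, -1, 0.037, -0.18, 0.266, 0, 0, 0, -1, 0.037, -0.18, 0.266, 0, 0, 0, -1])

```text
time: 13.95
position: [0.4357, -0.135, 0.1407]
tool_rot: [0.054, 3.14, -0.001]
ft_force: [-0.4, 0.2, 0.1]
grip_width: 0.139
grip_force: 12.0
```

```bash
python3 - <<'E'
from h import *
g=gr(-.040,-.008)
plan((*g,.1385,88))
S=snap('side','s4.png');T=snap('top','t4.png')
a=cv2.resize(cv2.imread('pics/s4.png')[130:250,240:340],None,fx=4,fy=4,interpolation=cv2.INTER_CUBIC)
b=cv2.resize(cv2.imread('pics/t4.png')[180:260,280:380],None,fx=4,fy=4,interpolation=cv2.INTER_CUBIC)
o=np.zeros((480,800,3),np.uint8);o[:,:400]=a;o[:320,400:]=b;cv2.imwrite('pics/c6.png',o)
E
```

```text
t 13.95 pos [ 0.4357 -0.135   0.1407] J7 1.79 closing 88.0 f [-0.4  0.2  0.1] w 0.139 gf 12.0
  -> [ 0.4343 -0.1363  0.1385] row [0.005, -0.005, 0.007, -0.001, 0.001, 0.0]
```

View pics/c6.png

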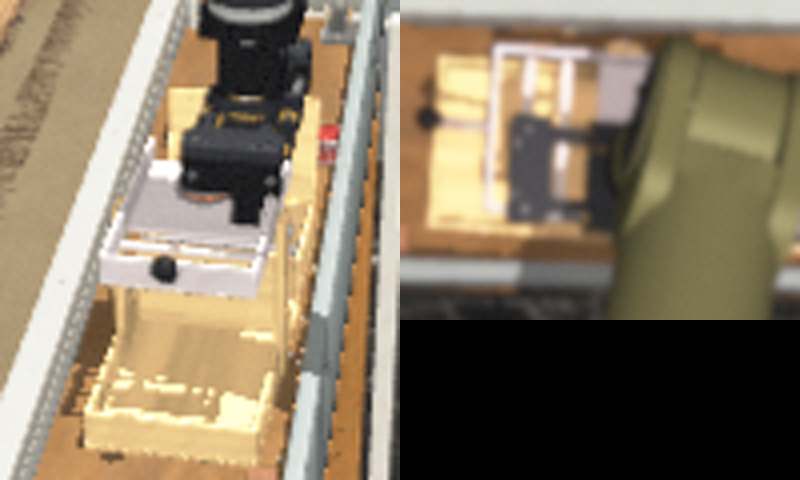

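The gripper is down inside the tray beside the reel, still holding the wheelset (grip 12 N). Next I lower it 2 mm, open slightly and lift.

Emit:
jog_arm(moves=[0, 0, 0.006, 0, 0, 0, -1, 0, 0, 0.008, 0, 0, 0, -0.75, 0, 0, 0.008, 0, 0, 0, -0.58, 0, 0, 0.008, 0, 0, 0, -0.58, 0, 0, -0.04, 0, 0, 0, -0.58, 0, 0, -0.14, 0, 0, 0, -0.58, 0, 0.1, -0.3, 0, 0, 0, -0.3, 0, 0.28, -0.35, 0, 0, 0, 0.1])

```text
time: 15.05
position: [0.4399, -0.0515, 0.2487]
tool_rot: [0.06, 3.136, -0.003]
ft_force: [1.5, 0.2, -0.3]
grip_width: 0.355
grip_force: 0.0
```

```bash
python3 - <<'E'
from h import *
plan((.437,.267,.1,30),(.437,.267,.0035,30))
S=snap('side','s5.png')
cv2.imwrite('pics/c7.png',cv2.resize(cv2.imread('pics/s5.png')[150:230,250:330],None,fx=6,fy=6,interpolation=cv2.INTER_CUBIC))
E
```

```text
t 15.05 pos [ 0.4399 -0.0515  0.2487] J7 1.76 closing 87.8 f [ 1.5  0.2 -0.3] w 0.355 gf 0.0
  -> [0.437 0.267 0.1  ] row [0.053, 1.061, 0.494, 0.001, 0.005, 0.963]
  -> [0.437  0.267  0.0035] row [0.055, 1.062, 0.816, 0.001, 0.005, 0.963]
```

View pics/c7.png

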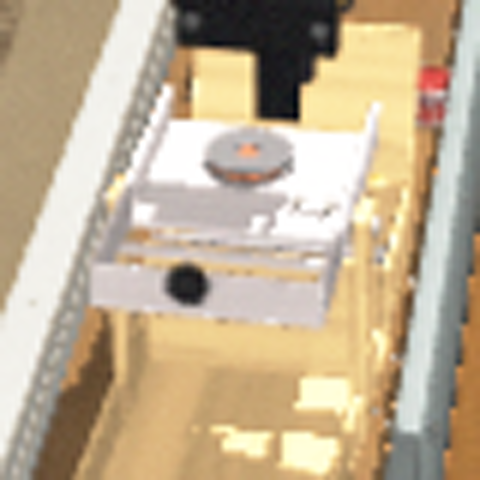

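The wheelset stays on the plain floor at crop (312,208), near the right wall. On to W2.

Emit:
jog_arm(moves=[0.01, 0.19, 0, 0, 0, 0.15, 0.15, 0.02, 0.38, 0, 0, 0, 0.3, 0.15, 0.03, 0.56, 0.05, 0, 0, 0.46, 0.15, 0.04, 0.72, 0.15, 0, 0, 0.62, 0.15, 0.05, 0.87, 0.27, 0, 0, 0.78, 0.15, 0.055, 0.98, 0.42, 0, 0, 0.94, 0.15, 0.055, 1, 0.55, 0, 0, 0.96, 0.15, 0.055, 1, 0.55, 0, 0, 0.96, 0.15])

```text
time: 16.1
position: [0.4346, 0.2495, 0.0799]
tool_rot: [1.568, 2.72, 0.003]
ft_force: [1.6, -1.0, 1.3]
grip_width: 0.581
grip_force: 0.0
```

```bash
python3 - <<'E'
from h import *
plan((.437,.267,.0035,30))
E
```

```text
t 16.10 pos [0.4346 0.2495 0.0799] J7 -0.34 closing 30.1 f [ 1.6 -1.   1.3] w 0.581 gf 0.0
  -> [0.437  0.267  0.0035] row [0.047, 0.035, 0.255, 0.003, 0.001, 0.001]
```

Emit:
jog_arm(moves=[0.047, 0.033, 0, 0, 0, 0, 0.15, 0.047, 0.033, 0.05, 0, 0, 0, 0.15, 0.047, 0.033, 0.16, 0, 0, 0, 0.15, 0.047, 0.033, 0.235, 0, 0, 0, 0.15, 0.047, 0.033, 0.256, 0, 0, 0, 0, 0.047, 0.033, 0.256, 0, 0, 0, -1, 0.047, 0.033, 0.256, 0, 0, 0, -1, 0.047, 0.033, 0.256, 0, 0, 0, -1])

```text
time: 17.1
position: [0.4342, 0.2668, 0.004]
tool_rot: [1.561, 2.725, 0.002]
ft_force: [-0.2, 0.0, -0.3]
grip_width: 0.248
grip_force: 0.0
```

```bash
python3 - <<'E'
from h import *
g=gr(.040,-.008)
plan((*g,.23,88),(*g,.14,88))
E
```

```text
t 17.10 pos [0.4342 0.2668 0.004 ] J7 -0.47 closing 30.4 f [-0.2  0.  -0.3] w 0.248 gf 0.0
  -> [ 0.5142 -0.1391  0.23  ] row [-1.302, -0.453, -0.753, 0.001, 0.001, -0.96]
  -> [ 0.5142 -0.1391  0.14  ] row [-1.302, -0.454, -0.453, 0.001, 0.001, -0.96]
```

Fingers still closing; let them finish, then start the lift.

Emit:
jog_arm(moves=[0, 0, 0, 0, 0, 0, -1, 0, 0, 0, 0, 0, 0, -1, 0, 0, 0, 0, 0, 0, -1, 0, 0, -0.1, 0, 0, 0, -1, -0.02, -0.01, -0.27, 0, 0, 0, -1, -0.1, -0.04, -0.46, 0, 0, -0.1, -1, -0.22, -0.08, -0.62, 0, 0, -0.25, -1, -0.36, -0.13, -0.753, 0, 0, -0.4, -1])

```text
time: 18.1
position: [0.4514, 0.1744, 0.2091]
tool_rot: [1.065, 2.955, -0.001]
ft_force: [0.6, -1.0, 0.4]
grip_width: 0.137
grip_force: 12.0
```

```bash
python3 - <<'E'
from h import *
g=gr(.040,-.008)
plan((*g,.23,88),(*g,.139,88))
E
```

```text
t 18.10 pos [0.4514 0.1744 0.2091] J7 0.44 closing 50.4 f [ 0.6 -1.   0.4] w 0.137 gf 12.0
  -> [ 0.5142 -0.1391  0.23  ] row [-0.828, -0.671, -0.069, -0.001, 0.001, -0.627]
  -> [ 0.5142 -0.1391  0.139 ] row [-0.828, -0.671, 0.235, -0.001, 0.001, -0.627]
```

Emit:
jog_arm(moves=[-0.14, -0.11, -0.069, 0, 0, -0.1, -1, -0.29, -0.23, -0.069, 0, 0, -0.22, -1, -0.43, -0.35, -0.069, 0, 0, -0.35, -1, -0.58, -0.47, -0.069, 0, 0, -0.48, -1, -0.72, -0.58, -0.069, 0, 0, -0.6, -1, -0.8, -0.65, -0.03, 0, 0, -0.627, -1, -0.828, -0.671, 0.03, 0, 0, -0.627, -1, -0.828, -0.671, 0.08, 0, 0, -0.627, -1])

```text
time: 19.1
position: [0.5118, -0.1382, 0.1827]
tool_rot: [-0.064, -3.139, -0.0]
ft_force: [1.1, 0.4, 0.4]
grip_width: 0.14
grip_force: 12.0
```

```bash
python3 - <<'E'
from h import *
g=gr(.040,-.008)
plan((*g,.1385,88))
E
```

```text
t 19.10 pos [ 0.5118 -0.1382  0.1827] J7 1.59 closing 87.7 f [1.1 0.4 0.4] w 0.140 gf 12.0
  -> [ 0.5142 -0.1391  0.1385] row [-0.008, -0.003, 0.147, 0.0, -0.001, -0.005]
```

Emit:
jog_arm(moves=[-0.004, -0.003, 0.07, 0, 0, 0, -1, -0.004, -0.003, 0.13, 0, 0, 0, -1, -0.004, -0.003, 0.147, 0, 0, 0, -1, -0.004, -0.003, 0.149, 0, 0, 0, -0.75, -0.004, -0.003, 0.149, 0, 0, 0, -0.58, -0.004, -0.003, 0.149, 0, 0, 0, -0.58, -0.004, -0.003, 0.09, 0, 0, 0, -0.58, -0.004, -0.003, -0.02, 0, 0, 0, -0.58])

```text
time: 20.1
position: [0.5129, -0.1399, 0.1911]
tool_rot: [-0.063, -3.14, 0.001]
ft_force: [-0.1, -0.1, 0.5]
grip_width: 0.212
grip_force: 0.0
```

```bash
python3 - <<'E'
from h import *
plan((.499,.318,.2,14),(.499,.318,.0035,14))
E
```

```text
t 20.10 pos [ 0.5129 -0.1399  0.1911] J7 1.59 closing 87.7 f [-0.1 -0.1  0.5] w 0.212 gf 0.0
  -> [0.499 0.318 0.2  ] row [0.108, 1.523, -0.03, -0.001, -0.001, 1.228]
  -> [0.499  0.318  0.0035] row [0.107, 1.524, 0.625, -0.001, -0.001, 1.228]
```

Emit:
jog_arm(moves=[0, 0.03, -0.15, 0, 0, 0.1, -0.4, 0.01, 0.18, -0.18, 0, 0, 0.25, -0.1, 0.02, 0.35, -0.18, 0, 0, 0.4, 0.15, 0.04, 0.53, -0.18, 0, 0, 0.55, 0.15, 0.06, 0.71, -0.18, 0, 0, 0.7, 0.15, 0.07, 0.87, -0.1, 0, 0, 0.85, 0.15, 0.075, 1, 0, 0, 0, 1, 0.15, 0.075, 1, 0.1, 0, 0, 1, 0.15])

```text
time: 21.1
position: [0.5032, 0.1649, 0.1612]
tool_rot: [1.619, 2.69, 0.003]
ft_force: [0.0, -0.6, 0.0]
grip_width: 0.569
grip_force: 0.0
```

```bash
python3 - <<'E'
from h import *
plan((.499,.318,.07,14))
S=snap('side','s6.png')
cv2.imwrite('pics/c8.png',cv2.resize(cv2.imread('pics/s6.png')[150:230,250:330],None,fx=6,fy=6,interpolation=cv2.INTER_CUBIC))
E
```

```text
t 21.10 pos [0.5032 0.1649 0.1612] J7 -0.08 closing 27.9 f [ 0.  -0.6  0. ] w 0.569 gf 0.0
  -> [0.499 0.318 0.07 ] row [0.458, 0.226, 0.304, 0.003, 0.0, 0.232]
```

Emit:
jog_arm(moves=[0.15, 0.07, 0.05, 0, 0, 0.1, 0.15, 0.3, 0.15, 0.12, 0, 0, 0.2, 0.15, 0.43, 0.21, 0.2, 0, 0, 0.232, 0.15, 0.458, 0.226, 0.28, 0, 0, 0.232, 0.15, 0.458, 0.226, 0.35, 0, 0, 0.232, 0.15, 0.458, 0.226, 0.4, 0, 0, 0.232, 0.15, 0.458, 0.226, 0.4, 0, 0, 0.232, 0.15, 0.458, 0.226, 0.4, 0, 0, 0.232, 0.15])

```text
time: 22.15
position: [0.5001, 0.3132, 0.0406]
tool_rot: [1.94, 2.469, -0.0]
ft_force: [-0.2, 0.7, 0.6]
grip_width: 0.574
grip_force: 0.0
```

```bash
python3 - <<'E'
from h import *
plan((.499,.318,.0035,14))
S=snap('side')
print([(onz(S,c,.006).round(4),a) for c,a,v,w in blobs(S,(240,275,300,345),gray,8)])
E
```

```text
t 22.15 pos [0.5001 0.3132 0.0406] J7 -0.73 closing 13.7 f [-0.2  0.7  0.6] w 0.574 gf 0.0
  -> [0.499  0.318  0.0035] row [0.017, 0.0, 0.124, 0.001, 0.001, -0.005]
[(array([0.4967, 0.1987, 0.006 ]), np.int32(797)), (array([0.4982, 0.3178, 0.006 ]), np.int32(35)), (array([0.3855, 0.3625, 0.006 ]), np.int32(86)), (array([0.4305, 0.3642, 0.006 ]), np.int32(25))]
```

Emit:
jog_arm(moves=[0.017, 0, 0.04, 0, 0, 0, 0.15, 0.017, 0, 0.1, 0, 0, 0, 0.15, 0.017, 0, 0.124, 0, 0, 0, 0.15, 0.017, 0, 0.125, 0, 0, 0, -1, 0.017, 0, 0.125, 0, 0, 0, -1, 0.017, 0, 0.125, 0, 0, 0, -1, 0.017, 0, 0.125, 0, 0, 0, -1, 0.017, 0, 0.125, 0, 0, 0, -1])

```text
time: 23.2
position: [0.4981, 0.3185, 0.0023]
tool_rot: [1.939, 2.471, -0.002]
ft_force: [0.4, -0.0, 0.1]
grip_width: 0.141
grip_force: 12.0
```

```bash
python3 - <<'E'
from h import *
g=gr(.0,.002)
plan((.48,.02,.23,65),(*g,.2,88))
E
```

```text
t 23.20 pos [0.4981 0.3185 0.0023] J7 -0.77 closing 13.8 f [ 0.4 -0.   0.1] w 0.141 gf 12.0
  -> [0.48 0.02 0.23] row [-0.953, -0.296, -0.758, -0.001, 0.001, -0.854]
  -> [ 0.4746 -0.1277  0.2   ] row [-1.427, -0.43, -0.657, -0.001, 0.001, -1.237]
```

View pics/c8.png

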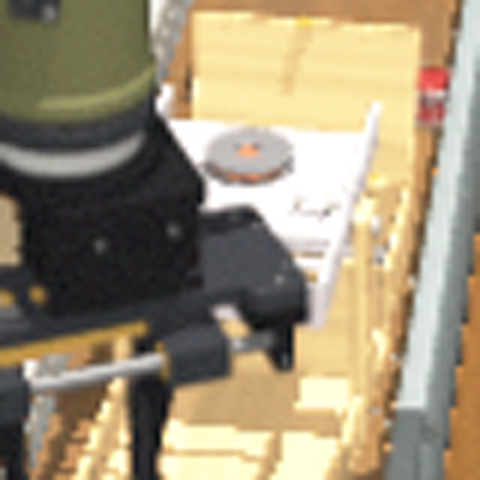

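The reel at (250,155) and the first wheelset at (312,205) are still in place; the gripper hides the rest of the tray. W3 is gripped (width 0.141), so I carry it over.

Emit:
jog_arm(moves=[0, 0, -0.15, 0, 0, 0, -1, -0.02, -0.01, -0.34, 0, 0, -0.05, -1, -0.12, -0.04, -0.5, 0, 0, -0.18, -1, -0.26, -0.08, -0.64, 0, 0, -0.33, -1, -0.43, -0.13, -0.758, 0, 0, -0.48, -1, -0.61, -0.19, -0.758, 0, 0, -0.63, -1, -0.79, -0.25, -0.758, 0, 0, -0.78, -1, -0.953, -0.296, -0.758, 0, 0, -0.9, -1])

```text
time: 24.2
position: [0.4825, 0.0553, 0.2305]
tool_rot: [0.7, 3.062, -0.004]
ft_force: [0.5, -0.4, 0.1]
grip_width: 0.138
grip_force: 12.0
```

```bash
python3 - <<'E'
from h import *
g=gr(.0,.002)
plan((*g,.2,88))
E
```

```text
t 24.20 pos [0.4825 0.0553 0.2305] J7 0.97 closing 64.2 f [ 0.5 -0.4  0.1] w 0.138 gf 12.0
  -> [ 0.4746 -0.1277  0.2   ] row [-0.241, -0.56, 0.103, -0.002, 0.0, -0.396]
```

Emit:
jog_arm(moves=[-0.06, -0.14, 0, 0, 0, -0.1, -1, -0.12, -0.29, 0, 0, 0, -0.25, -1, -0.19, -0.44, 0, 0, 0, -0.396, -1, -0.241, -0.56, 0.03, 0, 0, -0.396, -1, -0.241, -0.56, 0.1, 0, 0, -0.396, -1, -0.241, -0.56, 0.16, 0, 0, -0.396, -1, -0.241, -0.56, 0.18, 0, 0, -0.396, -1, -0.241, -0.56, 0.18, 0, 0, -0.396, -1])

```text
time: 25.2
position: [0.474, -0.1254, 0.1766]
tool_rot: [-0.059, -3.14, 0.002]
ft_force: [-0.7, 0.6, -0.5]
grip_width: 0.136
grip_force: 12.0
```

```bash
python3 - <<'E'
from h import *
g=gr(.0,.002)
plan((*g,.138,88))
E
```

```text
t 25.20 pos [ 0.474  -0.1254  0.1766] J7 1.67 closing 87.8 f [-0.7  0.6 -0.5] w 0.136 gf 12.0
  -> [ 0.4746 -0.1277  0.138 ] row [-0.002, -0.008, 0.129, -0.001, -0.001, -0.003]
```

Emit:
jog_arm(moves=[-0.002, -0.005, 0.06, 0, 0, 0, -1, -0.002, -0.005, 0.11, 0, 0, 0, -1, -0.002, -0.005, 0.127, 0, 0, 0, -1, -0.002, -0.005, 0.129, 0, 0, 0, -0.75, -0.002, -0.005, 0.129, 0, 0, 0, -0.6, -0.002, -0.005, 0.129, 0, 0, 0, -0.6, -0.002, -0.005, 0.06, 0, 0, 0, -0.6, -0.002, -0.005, -0.08, 0, 0, 0, -0.6])

```text
time: 26.2
position: [0.4734, -0.1274, 0.2004]
tool_rot: [-0.061, -3.138, -0.001]
ft_force: [-0.2, -0.6, 1.6]
grip_width: 0.201
grip_force: 0.0
```

```bash
python3 - <<'E'
from h import *
plan((.430,.363,.2,-28))
E
```

```text
t 26.20 pos [ 0.4734 -0.1274  0.2004] J7 1.70 closing 87.8 f [-0.2 -0.6  1.6] w 0.201 gf 0.0
  -> [0.43  0.363 0.2  ] row [0.208, 1.628, 0.003, 0.002, -0.002, -1.071]
```

Emit:
jog_arm(moves=[0, 0.03, -0.13, 0, 0, 0, -0.6, 0.01, 0.18, -0.15, 0, 0, -0.12, -0.2, 0.03, 0.36, -0.15, 0, 0, -0.28, 0.15, 0.05, 0.54, -0.15, 0, 0, -0.44, 0.15, 0.08, 0.72, -0.12, 0, 0, -0.6, 0.15, 0.1, 0.88, 0, 0, 0, -0.76, 0.15, 0.12, 1, 0.12, 0, 0, -0.9, 0.15, 0.13, 1, 0.2, 0, 0, -1, 0.15])

```text
time: 27.2
position: [0.4455, 0.1781, 0.1392]
tool_rot: [1.533, -2.741, -0.004]
ft_force: [0.1, -0.3, -0.3]
grip_width: 0.575
grip_force: 0.0
```

```bash
python3 - <<'E'
from h import *
plan((.430,.363,.06,-28))
E
```

```text
t 27.20 pos [0.4455 0.1781 0.1392] J7 1.99 closing 148.4 f [ 0.1 -0.3 -0.3] w 0.575 gf 0.0
  -> [0.43  0.363 0.06 ] row [-0.498, 0.366, 0.265, 0.002, 0.001, -0.06]
```

Emit:
jog_arm(moves=[-0.15, 0.11, 0.03, 0, 0, -0.03, 0.15, -0.3, 0.22, 0.08, 0, 0, -0.06, 0.15, -0.43, 0.32, 0.15, 0, 0, -0.06, 0.15, -0.498, 0.366, 0.23, 0, 0, -0.06, 0.15, -0.498, 0.366, 0.3, 0, 0, -0.06, 0.15, -0.498, 0.366, 0.34, 0, 0, -0.06, 0.15, -0.498, 0.366, 0.34, 0, 0, -0.06, 0.15, -0.498, 0.366, 0.34, 0, 0, -0.06, 0.15])

```text
time: 28.2
position: [0.4353, 0.3576, 0.0389]
tool_rot: [-1.6, 2.703, -0.002]
ft_force: [-0.5, 0.2, 0.5]
grip_width: 0.575
grip_force: 0.0
```

```bash
python3 - <<'E'
from h import *
plan((.430,.3635,.0035,-30))
S=snap('side')
print([(onz(S,c,.006).round(4),a) for c,a,v,w in blobs(S,(270,320,290,345),gray,8)])
E
```

```text
t 28.20 pos [0.4353 0.3576 0.0389] J7 1.49 closing 151.2 f [-0.5  0.2  0.5] w 0.575 gf 0.0
  -> [0.43   0.3635 0.0035] row [-0.009, 0.025, 0.118, -0.001, -0.0, 0.021]
[(array([0.4228, 0.3471, 0.006 ]), np.int32(77))]
```

Emit:
jog_arm(moves=[-0.009, 0.025, 0.02, 0, 0, 0, 0.15, -0.009, 0.025, 0.09, 0, 0, 0, 0.15, -0.009, 0.025, 0.118, 0, 0, 0, 0.15, -0.009, 0.025, 0.119, 0, 0, 0, -1, -0.009, 0.025, 0.119, 0, 0, 0, -1, -0.009, 0.025, 0.119, 0, 0, 0, -1, -0.009, 0.025, 0.119, 0, 0, 0, -1, -0.009, 0.025, 0.119, 0, 0, 0, -1])

```text
time: 29.25
position: [0.429, 0.3643, 0.0025]
tool_rot: [1.602, -2.702, 0.001]
ft_force: [0.8, -0.4, -0.4]
grip_width: 0.136
grip_force: 12.0
```

```bash
python3 - <<'E'
from h import *
g=gr(-.040,-.045)
plan((.45,.07,.23,110),(*g,.2,88))
S=snap('side','s7.png')
cv2.imwrite('pics/c9.png',cv2.resize(cv2.imread('pics/s7.png')[150:390,220:330],None,fx=2.5,fy=2.5,interpolation=cv2.INTER_CUBIC))
E
```

```text
t 29.25 pos [0.429  0.3643 0.0025] J7 1.45 closing 151.3 f [ 0.8 -0.4 -0.4] w 0.136 gf 12.0
  -> [0.45 0.07 0.23] row [0.828, -0.532, -0.757, -0.001, -0.001, 0.689]
  -> [ 0.433  -0.1733  0.2   ] row [1.567, -0.872, -0.656, -0.001, -0.001, 1.056]
```

View pics/c9.png

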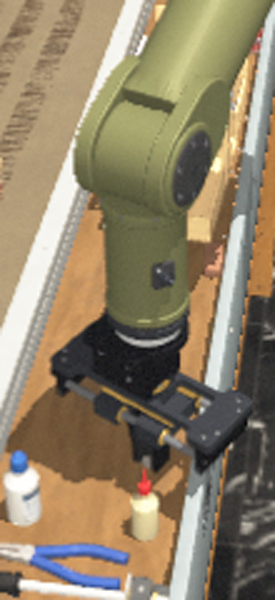

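The gripper has closed on the last wheelset (width 0.136), and both bottles are standing untouched. Carrying it to the tray.

Emit:
jog_arm(moves=[0, 0, -0.15, 0, 0, 0, -1, 0.02, -0.01, -0.34, 0, 0, 0, -1, 0.12, -0.07, -0.5, 0, 0, 0.08, -1, 0.25, -0.15, -0.64, 0, 0, 0.2, -1, 0.4, -0.25, -0.757, 0, 0, 0.34, -1, 0.55, -0.35, -0.757, 0, 0, 0.5, -1, 0.7, -0.45, -0.757, 0, 0, 0.64, -1, 0.828, -0.532, -0.757, 0, 0, 0.75, -1])

```text
time: 30.3
position: [0.4499, 0.0674, 0.2302]
tool_rot: [-0.437, 3.111, -0.007]
ft_force: [0.5, 0.7, -0.5]
grip_width: 0.141
grip_force: 12.0
```

```bash
python3 - <<'E'
from h import *
g=gr(-.040,-.045)
plan((*g,.22,88))
S=snap('side','s8.png');T=snap('top','t8.png')
a=cv2.resize(cv2.imread('pics/s8.png')[150:230,250:330],(480,480),interpolation=cv2.INTER_CUBIC)
b=cv2.resize(cv2.imread('pics/t8.png')[190:250,285:385],(800,480),interpolation=cv2.INTER_CUBIC)[:,:]
o=np.zeros((500,800,3),np.uint8);o[:360,:360]=cv2.resize(a,(360,360));o[:264,360:]=cv2.resize(b,(440,264));cv2.imwrite('pics/c10.png',o)
E
```

```text
t 30.30 pos [0.4499 0.0674 0.2302] J7 1.80 closing 106.0 f [ 0.5  0.7 -0.5] w 0.141 gf 12.0
  -> [ 0.433  -0.1733  0.22  ] row [0.275, -0.756, 0.038, -0.004, 0.001, 0.3]
```

View pics/c10.png

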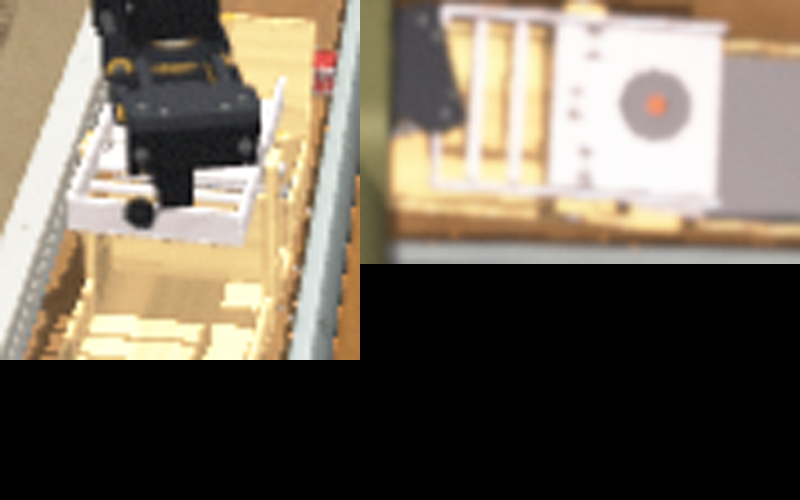

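Top view: three wheelsets sit on the plain floor in a row at crop (593,42), (575,103) and (586,168), with the reel at (655,105). Beside the reel, on the near-wall side, there is room for the fourth.

Emit:
jog_arm(moves=[0.06, -0.15, 0, 0, 0, 0.1, -1, 0.12, -0.32, 0, 0, 0, 0.2, -1, 0.18, -0.48, 0.01, 0, 0, 0.3, -1, 0.24, -0.65, 0.038, 0, 0, 0.3, -1, 0.275, -0.756, 0.06, 0, 0, 0.3, -1, 0.275, -0.756, 0.12, 0, 0, 0.3, -1, 0.275, -0.756, 0.14, 0, 0, 0.3, -1, 0.275, -0.756, 0.14, 0, 0, 0.3, -1])

```text
time: 31.4
position: [0.4346, -0.1691, 0.1878]
tool_rot: [-0.041, -3.14, 0.001]
ft_force: [0.1, -0.4, -0.4]
grip_width: 0.138
grip_force: 12.0
```

```bash
python3 - <<'E'
from h import *
plan((*gr(-.041,-.045),.138,88))
E
```

```text
t 31.40 pos [ 0.4346 -0.1691  0.1878] J7 1.89 closing 88.5 f [ 0.1 -0.4 -0.4] w 0.138 gf 12.0
  -> [ 0.432  -0.1733  0.138 ] row [0.008, -0.014, 0.166, -0.001, -0.001, 0.009]
```

Emit:
jog_arm(moves=[0.008, -0.012, 0.04, 0, 0, 0, -1, 0.008, -0.012, 0.12, 0, 0, 0, -1, 0.008, -0.012, 0.16, 0, 0, 0, -1, 0.008, -0.012, 0.165, 0, 0, 0, -1, 0.008, -0.012, 0.167, 0, 0, 0, -0.7, 0.008, -0.012, 0.167, 0, 0, 0, -0.6, 0.008, -0.012, 0.1, 0, 0, 0, -0.6, 0.008, -0.012, -0.08, 0, 0, 0, -0.6])

```text
time: 32.4
position: [0.4305, -0.1738, 0.2115]
tool_rot: [-0.045, -3.137, -0.002]
ft_force: [0.6, -1.7, -0.3]
grip_width: 0.197
grip_force: 0.0
```

```bash
python3 - <<'E'
from h import *
k=gr(0,.142);print(k)
plan((*k,.25,-2),(*k,.1613,-2))
E
```

```text
[0.47932707 0.01221793]
t 32.40 pos [ 0.4305 -0.1738  0.2115] J7 1.92 closing 88.4 f [ 0.6 -1.7 -0.3] w 0.197 gf 0.0
  -> [0.4793 0.0122 0.25  ] row [-0.144, 0.625, -0.128, 0.004, -0.002, -1.494]
  -> [0.4793 0.0122 0.1613] row [-0.146, 0.624, 0.168, 0.004, -0.002, -1.494]
```

Emit:
jog_arm(moves=[-0.02, 0.08, -0.128, 0, 0, 0.12, -0.2, -0.05, 0.2, -0.15, 0, 0, 0.26, 0.2, -0.08, 0.32, -0.15, 0, 0, 0.42, 0.2, -0.11, 0.45, -0.15, 0, 0, 0.58, 0.2, -0.144, 0.58, -0.15, 0, 0, 0.74, 0.2, -0.144, 0.624, -0.15, 0, 0, 0.88, 0.2, -0.144, 0.624, -0.15, 0, 0, 1, 0.2, -0.144, 0.624, -0.15, 0, 0, 1, 0.2])

```text
time: 33.4
position: [0.4809, 0.0117, 0.2573]
tool_rot: [1.607, 2.698, -0.002]
ft_force: [1.0, -0.2, -0.1]
grip_width: 0.596
grip_force: 0.0
```

```bash
python3 - <<'E'
from h import *
k=gr(0,.142)
plan((*k,.25,-2),(*k,.1613,-2))
E
```

```text
t 33.40 pos [0.4809 0.0117 0.2573] J7 0.48 closing 28.4 f [ 1.  -0.2 -0.1] w 0.596 gf 0.0
  -> [0.4793 0.0122 0.25  ] row [0.004, -0.004, 0.024, -0.0, 0.002, 0.507]
  -> [0.4793 0.0122 0.1613] row [0.004, -0.004, 0.32, -0.0, 0.002, 0.507]
```

Emit:
jog_arm(moves=[0.004, -0.002, 0, 0, 0, 0.17, 0.2, 0.004, -0.002, 0.02, 0, 0, 0.34, 0.2, 0.004, -0.002, 0.08, 0, 0, 0.507, 0.2, 0.004, -0.002, 0.16, 0, 0, 0.507, 0.2, 0.004, -0.002, 0.25, 0, 0, 0.507, 0.2, 0.004, -0.002, 0.31, 0, 0, 0.507, 0.2, 0.004, -0.002, 0.32, 0, 0, 0.507, 0, 0.004, -0.002, 0.32, 0, 0, 0.507, -1])

```text
time: 34.4
position: [0.4799, 0.0122, 0.1615]
tool_rot: [2.26, 2.181, -0.001]
ft_force: [-0.0, 0.7, 0.3]
grip_width: 0.462
grip_force: 0.0
```

Emit:
jog_arm(moves=[0, 0, 0, 0, 0, 0, -1, 0, 0, 0, 0, 0, 0, -1, 0, 0, 0, 0, 0, 0, -1, 0, 0, 0, 0, 0, 0, -1, 0, 0, 0, 0, 0, 0, -1, 0, 0, 0, 0, 0, 0, -1, 0, 0, 0, 0, 0, 0, -1, 0, 0, 0, 0, 0, 0, -1], newtons=20)

```text
time: 35.4
position: [0.4796, 0.0123, 0.161]
tool_rot: [2.261, 2.18, -0.002]
ft_force: [0.4, 0.7, 1.3]
grip_width: 0.213
grip_force: 20.0
```

```bash
cat >> h.py <<'E'
def arc(ths,off=0.):
    tg=[]
    for th in ths:
        a=np.arctan2(.045,.142)-th; r=np.hypot(.045,.142)
        tg.append((*gr(off,r*np.cos(a)),.135+r*np.sin(a)-.0187,-2))
    plan(*tg)
E
python3 - <<'E'
from h import *
arc([0,.1,.2,.3,.4,.5,.6,.63],.001)
E
```

```text
t 35.40 pos [0.4796 0.0123 0.161 ] J7 -0.19 closing -2.1 f [0.4 0.7 1.3] w 0.213 gf 20.0
  -> [0.4803 0.0122 0.1613] row [-0.0, 0.002, -0.001, -0.0, 0.001, -0.001]
  -> [0.4805 0.016  0.1469] row [0.012, 0.002, 0.047, -0.0, 0.001, -0.001]
  -> [0.4805 0.0183 0.1322] row [0.02, 0.002, 0.096, -0.0, 0.001, -0.001]
  -> [0.4806 0.0191 0.1173] row [0.023, 0.002, 0.145, -0.0, 0.001, -0.001]
  -> [0.4805 0.0185 0.1025] row [0.021, 0.002, 0.195, -0.0, 0.001, -0.001]
  -> [0.4805 0.0164 0.0877] row [0.014, 0.002, 0.244, -0.0, 0.001, -0.001]
  -> [0.4803 0.0128 0.0733] row [0.002, 0.003, 0.292, -0.0, 0.001, -0.001]
  -> [0.4803 0.0114 0.069 ] row [-0.003, 0.003, 0.307, -0.0, 0.001, -0.001]
```

Emit:
jog_arm(moves=[0.006, 0, 0.023, 0, 0, 0, -1, 0.012, 0, 0.047, 0, 0, 0, -1, 0.016, 0, 0.071, 0, 0, 0, -1, 0.02, 0, 0.096, 0, 0, 0, -1, 0.022, 0, 0.12, 0, 0, 0, -1, 0.023, 0, 0.145, 0, 0, 0, -1, 0.022, 0, 0.17, 0, 0, 0, -1, 0.021, 0, 0.195, 0, 0, 0, -1])

```text
time: 36.4
position: [0.4799, 0.0183, 0.102]
tool_rot: [2.261, 2.18, -0.002]
ft_force: [0.9, -1.0, 1.8]
grip_width: 0.208
grip_force: 20.0
```

```bash
python3 - <<'E'
from h import *
arc([.4,.5,.6,.63],.001)
E
```

```text
t 36.40 pos [0.4799 0.0183 0.102 ] J7 -0.31 closing -2.1 f [ 0.9 -1.   1.8] w 0.208 gf 20.0
  -> [0.4805 0.0185 0.1025] row [0.001, 0.002, -0.002, -0.0, 0.001, -0.001]
  -> [0.4805 0.0164 0.0877] row [-0.006, 0.002, 0.048, -0.0, 0.001, -0.001]
  -> [0.4803 0.0128 0.0733] row [-0.018, 0.002, 0.096, -0.0, 0.001, -0.001]
  -> [0.4803 0.0114 0.069 ] row [-0.023, 0.002, 0.11, -0.0, 0.001, -0.001]
```

Emit:
jog_arm(moves=[-0.002, 0, 0.024, 0, 0, 0, -1, -0.006, 0, 0.048, 0, 0, 0, -1, -0.011, 0, 0.072, 0, 0, 0, -1, -0.018, 0, 0.096, 0, 0, 0, -1, -0.024, 0, 0.114, 0, 0, 0, -1, -0.024, 0, 0.114, 0, 0, 0, -1, -0.024, 0, 0.114, 0, 0, 0, -1, -0.024, 0, 0.114, 0, 0, 0, -1])

```text
time: 37.4
position: [0.4795, 0.0111, 0.0683]
tool_rot: [2.261, 2.18, -0.002]
ft_force: [2.2, -1.1, -0.5]
grip_width: 0.209
grip_force: 20.0
```

```bash
python3 - <<'E'
from h import *
arc([.64,.4,.3])
S=snap('side','s9.png');T=snap('top','t9.png')
o=np.zeros((580,800,3),np.uint8)
o[:480,:300]=cv2.resize(cv2.imread('pics/s9.png')[140:260,255:330],(300,480),interpolation=cv2.INTER_CUBIC)
o[:300,300:]=cv2.resize(cv2.imread('pics/t9.png')[190:250,280:380],(500,300),interpolation=cv2.INTER_CUBIC);cv2.imwrite('pics/c11.png',o)
E
```

```text
t 37.40 pos [0.4795 0.0111 0.0683] J7 -0.35 closing -2.1 f [ 2.2 -1.1 -0.5] w 0.209 gf 20.0
  -> [0.4793 0.011  0.0676] row [-0.0, -0.001, 0.002, -0.0, 0.001, -0.001]
  -> [0.4795 0.0185 0.1025] row [0.024, -0.001, -0.114, -0.0, 0.001, -0.001]
  -> [0.4796 0.0192 0.1173] row [0.027, -0.001, -0.163, -0.0, 0.001, -0.001]
```

View pics/c11.png

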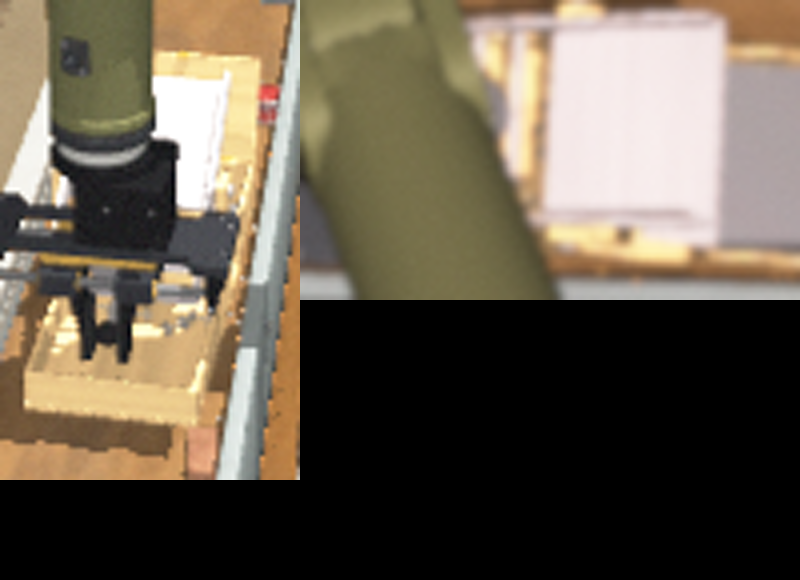

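The top view shows the plain floor empty, so everything has slid to the slotted end. The side view shows the knob gripped at the bottom of its arc. I'll rock back a little and tilt again to free any wheelset caught under the reel.

Emit:
jog_arm(moves=[0.017, 0, -0.066, 0, 0, 0, -1, 0.026, 0, -0.14, 0, 0, 0, -1, 0.024, 0, -0.212, 0, 0, 0, -1, 0.018, 0, -0.25, 0, 0, 0, -1, 0.024, 0, -0.212, 0, 0, 0, -1, 0.026, 0, -0.14, 0, 0, 0, -1, 0.017, 0, -0.066, 0, 0, 0, -1, 0, 0, 0, 0, 0, 0, -1])

```text
time: 38.5
position: [0.4795, 0.0113, 0.0665]
tool_rot: [2.26, 2.182, -0.002]
ft_force: [1.2, -5.1, 4.4]
grip_width: 0.212
grip_force: 20.0
```

Emit:
jog_arm(moves=[0, 0, 0, 0, 0, 0, -1, 0.024, 0, -0.11, 0, 0, 0, -1, 0.024, 0, -0.212, 0, 0, 0, -1, 0.012, 0, -0.28, 0, 0, 0, -1, 0.024, 0, -0.2, 0, 0, 0, -1, 0.022, 0, -0.1, 0, 0, 0, -1, 0, 0, 0, 0, 0, 0, -1, 0, 0, 0, 0, 0, 0, -1])

```text
time: 39.5
position: [0.4795, 0.0125, 0.0661]
tool_rot: [-2.259, -2.181, -0.002]
ft_force: [3.6, -0.1, -1.7]
grip_width: 0.207
grip_force: 20.0
```

```bash
python3 - <<'E'
from h import *
arc([.64,.4,.2,0])
E
```

```text
t 39.50 pos [0.4795 0.0125 0.0661] J7 -0.36 closing -2.0 f [ 3.6 -0.1 -1.7] w 0.207 gf 20.0
  -> [0.4793 0.011  0.0676] row [-0.005, -0.001, -0.005, -0.0, -0.002, -0.0]
  -> [0.4795 0.0185 0.1025] row [0.02, -0.001, -0.121, -0.0, -0.002, -0.0]
  -> [0.4795 0.0183 0.1322] row [0.02, -0.001, -0.22, -0.0, -0.002, -0.0]
  -> [0.4793 0.0122 0.1613] row [-0.0, -0.001, -0.317, -0.0, -0.002, -0.0]
```

Emit:
jog_arm(moves=[0.017, 0, -0.066, 0, 0, 0, -1, 0.022, 0, -0.121, 0, 0, 0, -1, 0.023, 0, -0.17, 0, 0, 0, -1, 0.02, 0, -0.22, 0, 0, 0, -1, 0.012, 0, -0.27, 0, 0, 0, -1, 0, 0, -0.317, 0, 0, 0, -1, 0, 0, -0.317, 0, 0, 0, -0.5, 0, 0, -0.317, 0, 0, 0, 0.2])

```text
time: 40.5
position: [0.4785, 0.0106, 0.1628]
tool_rot: [-2.262, -2.18, 0.005]
ft_force: [-0.3, -0.8, 0.6]
grip_width: 0.294
grip_force: 0.0
```

```bash
python3 - <<'E'
from h import *
plan((.48,.0125,.25,None),(.62,.18,.28,14))
E
```

```text
t 40.50 pos [0.4785 0.0106 0.1628] J7 -0.19 closing -2.1 f [-0.3 -0.8  0.6] w 0.294 gf 0.0
  -> [0.48   0.0125 0.25  ] row [0.006, 0.004, -0.291, -0.002, 0.002, 0.0]
  -> [0.62 0.18 0.28] row [0.581, 0.449, -0.393, -0.003, 0.002, -0.269]
```

Emit:
jog_arm(moves=[0, 0, 0, 0, 0, 0, 0.2, 0, 0, -0.1, 0, 0, 0, 0.2, 0, 0, -0.28, 0, 0, 0, 0.2, 0.1, 0.08, -0.393, 0, 0, -0.05, 0.2, 0.25, 0.19, -0.393, 0, 0, -0.1, 0.2, 0.4, 0.3, -0.393, 0, 0, -0.2, 0.2, 0.55, 0.42, -0.393, 0, 0, -0.269, 0.2, 0.581, 0.449, -0.393, 0, 0, -0.269, 0.2])

```text
time: 41.5
position: [0.6198, 0.187, 0.278]
tool_rot: [-1.918, -2.48, 0.003]
ft_force: [-0.4, -0.2, -0.6]
grip_width: 0.603
grip_force: 0.0
```

```bash
python3 - <<'E'
from h import *
plan()
S=snap('side','s10.png');T=snap('top','t10.png')
o=np.zeros((600,800,3),np.uint8)
o[:600,:375]=cv2.resize(cv2.imread('pics/s10.png')[150:254,260:325],(375,600),interpolation=cv2.INTER_CUBIC)
o[:300,375:]=cv2.resize(cv2.imread('pics/t10.png')[193:243,285:356],(425,300),interpolation=cv2.INTER_CUBIC);cv2.imwrite('pics/c12.png',o)
b=lambda h:h[...,2]<90
kt=[(c.round(1),a) for c,a,v,w in blobs(T,(278,198,295,218),b)];ks=[(c.round(1),a) for c,a,v,w in blobs(S,(272,185,292,208),b)]
print(kt,ks)
if kt and ks: print(tri(T,max(kt,key=lambda q:q[1])[0],S,max(ks,key=lambda q:q[1])[0]))
E
```

```text
t 41.50 pos [0.6198 0.187  0.278 ] J7 -0.42 closing 14.6 f [-0.4 -0.2 -0.6] w 0.603 gf 0.0
[] [(array([280.9, 193.6]), np.int32(35))]
```

View pics/c12.png

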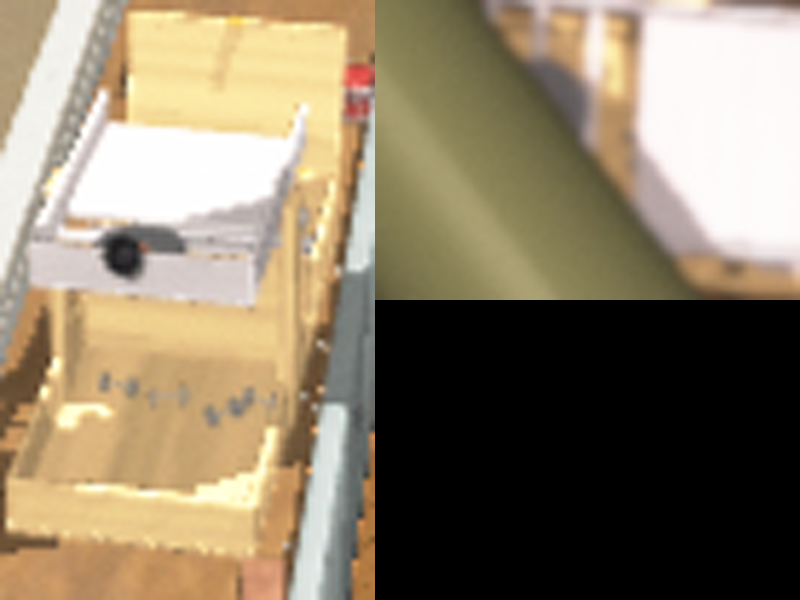

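The side view shows four wheelsets on the bin floor at crop (118,385), (167,397), (222,410) and (259,400). The reel stays on the slots by the end wall, at (150,237). Next I take the knob and tilt the other way.

```bash
python3 - <<'E'
from h import *
plan((.480,.0095,.26,-2),(.480,.0095,.1695,-2))
E
```

```text
t 41.60 pos [0.62   0.1837 0.2791] J7 -0.42 closing 14.3 f [-0.2 -0.3 -0.3] w 0.605 gf 0.0
  -> [0.48   0.0095 0.26  ] row [-0.447, -0.596, 0.065, -0.004, -0.001, 0.272]
  -> [0.48   0.0095 0.1695] row [-0.448, -0.595, 0.367, -0.004, -0.001, 0.272]
```

Emit:
jog_arm(moves=[-0.1, -0.13, 0.02, 0, 0, 0.06, 0.2, -0.21, -0.28, 0.065, 0, 0, 0.13, 0.2, -0.32, -0.43, 0.065, 0, 0, 0.2, 0.2, -0.42, -0.56, 0.065, 0, 0, 0.272, 0.2, -0.447, -0.596, 0.065, 0, 0, 0.272, 0.2, -0.447, -0.596, 0.14, 0, 0, 0.272, 0.2, -0.447, -0.596, 0.15, 0, 0, 0.272, 0.2, -0.447, -0.596, 0.15, 0, 0, 0.272, 0.2])

```text
time: 42.6
position: [0.4793, 0.0071, 0.2362]
tool_rot: [-2.265, -2.177, 0.002]
ft_force: [0.0, -0.9, 0.6]
grip_width: 0.599
grip_force: 0.0
```

```bash
python3 - <<'E'
from h import *
plan((.480,.0095,.1695,-2))
E
```

```text
t 42.60 pos [0.4793 0.0071 0.2362] J7 -0.04 closing -2.3 f [ 0.  -0.9  0.6] w 0.599 gf 0.0
  -> [0.48   0.0095 0.1695] row [0.008, 0.002, 0.222, -0.001, 0.001, -0.004]
```

Emit:
jog_arm(moves=[0.008, 0.002, 0.08, 0, 0, 0, 0.2, 0.008, 0.002, 0.18, 0, 0, 0, 0.2, 0.008, 0.002, 0.222, 0, 0, 0, 0.2, 0.008, 0.002, 0.222, 0, 0, 0, -0.5, 0.008, 0.002, 0.222, 0, 0, 0, -1, 0.008, 0.002, 0.222, 0, 0, 0, -1, 0.008, 0.002, 0.222, 0, 0, 0, -1, 0.008, 0.002, 0.222, 0, 0, 0, -1])

```text
time: 43.6
position: [0.4795, 0.0096, 0.1696]
tool_rot: [-2.265, -2.177, 0.004]
ft_force: [-4.1, 0.9, 2.0]
grip_width: 0.211
grip_force: 20.0
```

```bash
python3 - <<'E'
from h import *
arc([-.06,-.1,-.2,-.3,-.4,-.5,-.6,-.64],.001)
E
```

```text
t 43.60 pos [0.4795 0.0096 0.1696] J7 -0.19 closing -2.3 f [-4.1  0.9  2. ] w 0.211 gf 20.0
  -> [0.4802 0.0092 0.1697] row [-0.001, 0.002, -0.0, -0.002, 0.001, -0.004]
  -> [0.4801 0.007  0.1753] row [-0.009, 0.002, -0.019, -0.002, 0.001, -0.004]
  -> [4.799e-01 4.000e-04 1.886e-01] row [-0.031, 0.002, -0.063, -0.002, 0.001, -0.004]
  -> [ 0.4797 -0.0074  0.2013] row [-0.057, 0.003, -0.105, -0.002, 0.001, -0.004]
  -> [ 0.4793 -0.0165  0.213 ] row [-0.087, 0.003, -0.145, -0.002, 0.001, -0.004]
  -> [ 0.479  -0.0268  0.2239] row [-0.122, 0.003, -0.181, -0.002, 0.001, -0.004]
  -> [ 0.4786 -0.038   0.2336] row [-0.159, 0.003, -0.213, -0.002, 0.001, -0.004]
  -> [ 0.4785 -0.0428  0.2372] row [-0.175, 0.003, -0.225, -0.002, 0.001, -0.004]
```

Emit:
jog_arm(moves=[-0.009, 0, -0.019, 0, 0, 0, -1, -0.019, 0, -0.041, 0, 0, 0, -1, -0.031, 0, -0.063, 0, 0, 0, -1, -0.043, 0, -0.084, 0, 0, 0, -1, -0.057, 0, -0.105, 0, 0, 0, -1, -0.065, 0, -0.116, 0, 0, 0, -1, -0.073, 0, -0.126, 0, 0, 0, -1, -0.08, 0, -0.135, 0, 0, 0, -1])

```text
time: 44.6
position: [0.4784, -0.014, 0.2104]
tool_rot: [-2.264, -2.177, 0.004]
ft_force: [-5.0, 3.2, -0.5]
grip_width: 0.214
grip_force: 20.0
```

Emit:
jog_arm(moves=[-0.008, 0, -0.01, 0, 0, 0, -1, -0.016, 0, -0.019, 0, 0, 0, -1, -0.025, 0, -0.028, 0, 0, 0, -1, -0.034, 0, -0.038, 0, 0, 0, -1, -0.044, 0, -0.048, 0, 0, 0, -1, -0.054, 0, -0.057, 0, 0, 0, -1, -0.065, 0, -0.067, 0, 0, 0, -1, -0.075, 0, -0.075, 0, 0, 0, -1])

```text
time: 45.6
position: [0.4774, -0.0368, 0.2329]
tool_rot: [-2.264, -2.177, 0.005]
ft_force: [-5.5, 2.7, -1.0]
grip_width: 0.208
grip_force: 20.0
```

```bash
cat >> h.py <<'E'
def reel(z=.02):
    T=snap('top')
    for c,a,v,w in blobs(T,(280,185,420,250),lambda h:((h[...,0]<12)&(h[...,1]>120)&(h[...,2]>120)),2):
        p=onz(T,c,z); d=p[:2]-G; cs,sn=np.cos(YAW),np.sin(YAW)
        print('orange',c.round(1),a,'grader frame',np.round([cs*d[0]+sn*d[1],-sn*d[0]+cs*d[1]],3))
E
python3 - <<'E'
from h import *
arc([-.64,-.4,-.2,0],.001)
reel()
E
```

```text
t 45.60 pos [ 0.4774 -0.0368  0.2329] J7 0.04 closing -2.2 f [-5.5  2.7 -1. ] w 0.208 gf 20.0
  -> [ 0.4785 -0.0428  0.2372] row [-0.02, 0.004, -0.014, -0.003, 0.001, -0.004]
  -> [ 0.4793 -0.0165  0.213 ] row [0.068, 0.004, 0.066, -0.003, 0.001, -0.004]
  -> [4.799e-01 4.000e-04 1.886e-01] row [0.124, 0.004, 0.148, -0.003, 0.001, -0.004]
  -> [0.4803 0.0122 0.1613] row [0.164, 0.004, 0.239, -0.003, 0.001, -0.004]
orange [280.5 239. ] 14 grader frame [-0.076  0.152]
```

Emit:
jog_arm(moves=[-0.008, 0.002, -0.006, 0, 0, 0, -1, -0.016, 0.002, -0.011, 0, 0, 0, -1, -0.018, 0.002, -0.012, 0, 0, 0, -1, -0.018, 0.002, -0.012, 0, 0, 0, -1, -0.018, 0.002, -0.012, 0, 0, 0, -1, -0.018, 0.002, -0.012, 0, 0, 0, -1, -0.018, 0.002, -0.012, 0, 0, 0, -1, -0.018, 0.002, -0.012, 0, 0, 0, -1])

```text
time: 46.65
position: [0.4772, -0.0415, 0.2365]
tool_rot: [-2.262, -2.176, 0.006]
ft_force: [-7.7, 4.1, 2.0]
grip_width: 0.209
grip_force: 20.0
```

```bash
python3 - <<'E'
from h import *
arc([-.64,-.4,-.2,0],.001)
im=cv2.cvtColor(cv2.imread('pics/t8.png'),cv2.COLOR_BGR2HSV)
# reel hub in t8: crop(655-360,105)/4.4+(285,190)
print(im[211:217,349:356].tolist()[2:5])
T=snap('top','t11.png');S=snap('side','s11.png')
f=lambda h:(h[...,0]<12)&(h[...,1]>90)&(h[...,2]>110)
print([(c.round(1),a) for c,a,v,w in blobs(T,(280,185,420,250),f,2)],[(c.round(1),a) for c,a,v,w in blobs(S,(255,140,330,260),f,2)])
# projected box corners / centre to see whether visible
c=[(*gr(x,y),.02) for x,y in((0,-.15),(-.06,-.11),(.06,-.11),(-.06,-.19),(.06,-.19))]
P=proj(T,c);print(P.round(0).tolist(),[T['pixels'][int(v),int(u)].tolist() for u,v in P])
E
```

```text
t 46.65 pos [ 0.4772 -0.0415  0.2365] J7 0.05 closing -2.2 f [-7.7  4.1  2. ] w 0.209 gf 20.0
  -> [ 0.4785 -0.0428  0.2372] row [-0.004, 0.004, -0.002, -0.004, 0.001, -0.004]
  -> [ 0.4793 -0.0165  0.213 ] row [0.084, 0.004, 0.078, -0.004, 0.001, -0.004]
  -> [4.799e-01 4.000e-04 1.886e-01] row [0.14, 0.004, 0.159, -0.004, 0.001, -0.004]
  -> [0.4803 0.0122 0.1613] row [0.179, 0.005, 0.25, -0.004, 0.001, -0.004]
[[[4, 48, 192], [7, 96, 220], [9, 130, 237], [10, 141, 242], [8, 134, 233], [6, 92, 200], [0, 36, 176]], [[3, 46, 192], [7, 94, 218], [9, 128, 236], [9, 141, 241], [8, 133, 232], [6, 93, 202], [2, 39, 178]], [[3, 33, 184], [5, 64, 200], [6, 100, 221], [8, 115, 227], [7, 106, 218], [5, 67, 191], [2, 29, 176]]]
[(array([380.2, 210.2]), np.int32(11)), (array([280.6, 239.6]), np.int32(17))] [(array([321.8, 162.7]), np.int32(22)), (array([321.5, 168.4]), np.int32(11)), (array([305.1, 253.3]), np.int32(71))]
[[376.0, 221.0], [363.0, 239.0], [364.0, 202.0], [388.0, 240.0], [389.0, 203.0]] [[174, 163, 162], [223, 202, 196], [232, 209, 193], [152, 127, 104], [203, 166, 121]]
```

Emit:
jog_arm(moves=[0.035, 0.002, 0.03, 0, 0, 0, -1, 0.065, 0.002, 0.058, 0, 0, 0, -1, 0.09, 0.002, 0.085, 0, 0, 0, -1, 0.115, 0.003, 0.12, 0, 0, 0, -1, 0.14, 0.004, 0.159, 0, 0, 0, -1, 0.16, 0.004, 0.2, 0, 0, 0, -1, 0.179, 0.005, 0.248, 0, 0, 0, -1, 0.179, 0.005, 0.25, 0, 0, 0, -1])

```text
time: 47.75
position: [0.4796, 0.0114, 0.1599]
tool_rot: [-2.261, -2.175, 0.009]
ft_force: [-8.2, 2.2, 0.7]
grip_width: 0.207
grip_force: 20.0
```

```bash
python3 - <<'E'
from h import *
arc([0],.001)
E
```

```text
t 47.75 pos [0.4796 0.0114 0.1599] J7 -0.21 closing -2.2 f [-8.2  2.2  0.7] w 0.207 gf 20.0
  -> [0.4803 0.0122 0.1613] row [0.003, 0.002, -0.005, -0.007, 0.001, -0.003]
```

Emit:
jog_arm(moves=[0.001, 0.002, -0.002, 0, 0, 0, -1, 0.001, 0.002, -0.002, 0, 0, 0, -1, 0.001, 0.002, -0.002, 0, 0, 0, -0.5, 0.001, 0.002, -0.002, 0, 0, 0, 0, 0.001, 0.002, -0.002, 0, 0, 0, 0.2, 0.001, 0.002, -0.002, 0, 0, 0, 0.2, 0.001, 0.002, -0.1, 0, 0, 0, 0.2, 0.001, 0.002, -0.28, 0, 0, 0, 0.2])

```text
time: 48.75
position: [0.4824, 0.0112, 0.2454]
tool_rot: [-2.263, -2.176, 0.002]
ft_force: [0.3, -1.7, 0.3]
grip_width: 0.593
grip_force: 0.0
```

```bash
python3 - <<'E'
from h import *
plan((.52,.14,.27,-2))
E
```

```text
t 48.75 pos [0.4824 0.0112 0.2454] J7 -0.06 closing -2.2 f [ 0.3 -1.7  0.3] w 0.593 gf 0.0
  -> [0.52 0.14 0.27] row [0.434, 0.108, -0.082, -0.002, -0.0, -0.004]
```

Emit:
jog_arm(moves=[-0.1, 0, -0.04, 0, 0, 0, -0.5, -0.27, 0, -0.04, 0, 0, 0, -1, -0.45, 0, -0.04, 0, 0, 0, -1, -0.63, 0, -0.04, 0, 0, 0, -1, -0.81, 0, -0.04, 0, 0, 0, -1, -0.95, 0, -0.04, 0, 0, 0, -1, -1, 0, -0.04, 0, 0, 0, -1, -1, 0, -0.04, 0, 0, 0, -1])

```text
time: 49.75
position: [0.4714, -0.2884, 0.2576]
tool_rot: [2.266, 2.176, 0.0]
ft_force: [-0.0, 0.2, -0.0]
grip_width: 0.008
grip_force: 0.0
```

```bash
python3 - <<'E'
from h import *
h=gr(-.003,-.198); print(h)
plan((*gr(-.003,-.275),.25,-2),(*gr(-.003,-.275),.107,-2))
T=snap('top');S=snap('side')
b=lambda h:h[...,2]<90
kt=[(c.round(1),a) for c,a,v,w in blobs(T,(278,198,295,218),b)];ks=[(c.round(1),a) for c,a,v,w in blobs(S,(272,185,292,208),b)]
print(kt,ks)
if kt and ks: print(tri(T,max(kt,key=lambda q:q[1])[0],S,max(ks,key=lambda q:q[1])[0]))
E
```

```text
[ 0.46477103 -0.32748359]
t 49.75 pos [ 0.4714 -0.2884  0.2576] J7 0.31 closing -2.3 f [-0.   0.2 -0. ] w 0.008 gf 0.0
  -> [ 0.4622 -0.4044  0.25  ] row [-0.388, -0.015, 0.025, 0.0, 0.0, -0.005]
  -> [ 0.4622 -0.4044  0.107 ] row [-0.388, -0.015, 0.502, 0.0, 0.0, -0.005]
[(array([286.2, 209. ]), np.int32(19))] [(array([280.8, 197.3]), np.int32(28))]
(array([0.4800114 , 0.01389497, 0.17857604]), np.float64(0.0017088818436083735))
```

The knob is back at z ≈ 0.179, so the sieve is level. Next I go behind the lid.

Emit:
jog_arm(moves=[-0.15, 0, 0, 0, 0, 0, -1, -0.32, -0.01, 0.01, 0, 0, 0, -1, -0.388, -0.015, 0.025, 0, 0, 0, -1, -0.388, -0.015, 0.1, 0, 0, 0, -1, -0.388, -0.015, 0.25, 0, 0, 0, -1, -0.388, -0.015, 0.4, 0, 0, 0, -1, -0.388, -0.015, 0.48, 0, 0, 0, -1, -0.388, -0.015, 0.502, 0, 0, 0, -1])

```text
time: 50.85
position: [0.4622, -0.4019, 0.1061]
tool_rot: [-2.26, -2.179, 0.001]
ft_force: [0.4, -1.2, 0.4]
grip_width: 0.003
grip_force: 0.0
```

```bash
python3 - <<'E'
from h import *
r=.06;tg=[]
for ph in(1.75,1.4,1.1,.8,.5,.3,.1,0):
    y=r*np.cos(ph)-.004*np.sin(ph)-.0095; z=.047+r*np.sin(ph)+.004*np.cos(ph)
    tg.append((*gr(-.003,-.198+y),z,-2))
plan(*tg)
E
```

```text
t 50.85 pos [ 0.4622 -0.4019  0.1061] J7 0.34 closing -2.1 f [ 0.4 -1.2  0.4] w 0.003 gf 0.0
  -> [ 0.464  -0.3516  0.1053] row [0.168, -0.0, 0.003, -0.002, -0.001, -0.002]
  -> [ 0.4647 -0.3307  0.1068] row [0.237, -0.0, -0.002, -0.002, -0.001, -0.002]
  -> [ 0.4653 -0.3133  0.1023] row [0.295, -0.001, 0.013, -0.002, -0.001, -0.002]
  -> [ 0.4658 -0.2981  0.0928] row [0.346, -0.001, 0.045, -0.002, -0.001, -0.002]
  -> [ 0.4662 -0.2863  0.0793] row [0.386, -0.001, 0.09, -0.002, -0.001, -0.002]
  -> [ 0.4664 -0.2809  0.0686] row [0.404, -0.001, 0.126, -0.002, -0.001, -0.002]
  -> [ 0.4665 -0.2777  0.057 ] row [0.414, -0.001, 0.164, -0.002, -0.001, -0.002]
  -> [ 0.4665 -0.277   0.051 ] row [0.416, -0.001, 0.184, -0.002, -0.001, -0.002]
```

Emit:
jog_arm(moves=[0.06, 0, 0, 0, 0, 0, -1, 0.12, 0, 0, 0, 0, 0, -1, 0.168, 0, 0, 0, 0, 0, -1, 0.21, 0, 0, 0, 0, 0, -1, 0.25, 0, 0, 0, 0, 0, -1, 0.28, 0, 0.008, 0, 0, 0, -1, 0.31, 0, 0.02, 0, 0, 0, -1, 0.346, 0, 0.045, 0, 0, 0, -1])

```text
time: 51.85
position: [0.4664, -0.3004, 0.0933]
tool_rot: [2.265, 2.176, -0.001]
ft_force: [1.8, 0.1, 0.6]
grip_width: 0.001
grip_force: 0.6
```

```bash
python3 - <<'E'
from h import *
plan((.4662,-.2863,.0793,-2),(.4664,-.2809,.0686,-2),(.4665,-.277,.051,-2))
E
```

```text
t 51.85 pos [ 0.4664 -0.3004  0.0933] J7 0.21 closing -2.3 f [1.8 0.1 0.6] w 0.001 gf 0.6
  -> [ 0.4662 -0.2863  0.0793] row [0.047, -0.003, 0.047, 0.0, 0.001, -0.005]
  -> [ 0.4664 -0.2809  0.0686] row [0.065, -0.003, 0.082, 0.0, 0.001, -0.005]
  -> [ 0.4665 -0.277   0.051 ] row [0.078, -0.003, 0.141, 0.0, 0.001, -0.005]
```

Emit:
jog_arm(moves=[0.025, 0, 0.024, 0, 0, 0, -1, 0.047, 0, 0.047, 0, 0, 0, -1, 0.057, 0, 0.065, 0, 0, 0, -1, 0.065, 0, 0.082, 0, 0, 0, -1, 0.073, 0, 0.105, 0, 0, 0, -1, 0.076, 0, 0.125, 0, 0, 0, -1, 0.078, 0, 0.138, 0, 0, 0, -1, 0.078, 0, 0.141, 0, 0, 0, -1])

```text
time: 52.85
position: [0.4668, -0.2772, 0.051]
tool_rot: [-2.265, -2.177, 0.002]
ft_force: [-1.2, 0.3, 4.5]
grip_width: 0.001
grip_force: 1.8
```

```bash
python3 - <<'E'
from h import *
plan((.4665,-.277,.049,-2))
E
```

```text
t 52.85 pos [ 0.4668 -0.2772  0.051 ] J7 0.14 closing -2.3 f [-1.2  0.3  4.5] w 0.001 gf 1.8
  -> [ 0.4665 -0.277   0.049 ] row [0.001, -0.001, 0.007, -0.001, 0.001, -0.004]
```

Emit:
jog_arm(moves=[0, 0, 0.006, 0, 0, 0, -1, 0, 0, 0.01, 0, 0, 0, -1, 0, 0, 0.012, 0, 0, 0, -1, 0, 0, 0.012, 0, 0, 0, -1, 0, 0, 0.012, 0, 0, 0, -1, 0, 0, 0.012, 0, 0, 0, -1, 0, 0, 0.012, 0, 0, 0, -1, 0, 0, 0.012, 0, 0, 0, -1])

```text
time: 53.85
position: [0.467, -0.2773, 0.0507]
tool_rot: [-2.265, -2.177, 0.006]
ft_force: [-9.5, 4.3, 24.9]
grip_width: 0.007
grip_force: 12.6
```

Emit:
jog_arm(moves=[0, 0, 0, 0, 0, 0, -1, 0, 0, -0.1, 0, 0, 0, -1, 0, 0, -0.25, 0, 0, 0, -1, 0, 0, -0.42, 0, 0, 0, -1, -0.05, 0, -0.6, 0, 0, 0, -1, -0.2, 0, -0.7, 0, 0, 0, -1, -0.4, 0, -0.7, 0, 0, 0, -1, -0.6, 0, -0.7, 0, 0, 0, -1])

```text
time: 54.85
position: [0.46, -0.4595, 0.2588]
tool_rot: [2.263, 2.175, -0.003]
ft_force: [1.1, -0.2, 0.6]
grip_width: 0.004
grip_force: 0.0
```

Emit:
jog_arm(moves=[-0.15, 0, 0, 0, 0, 0, -1, -0.3, 0, 0, 0, 0, 0, -1, -0.45, 0, 0, 0, 0, 0, -1, -0.45, 0, 0, 0, 0, 0, -1, -0.45, 0, 0, 0, 0, 0, -1, -0.45, 0, 0, 0, 0, 0, -1, -0.45, 0, 0, 0, 0, 0, -1, -0.45, 0, 0, 0, 0, 0, -1])

```text
time: 55.85
position: [0.4549, -0.5915, 0.2585]
tool_rot: [2.263, 2.177, -0.003]
ft_force: [0.4, -0.8, 0.3]
grip_width: 0.006
grip_force: 0.0
```

```bash
python3 - <<'E'
from h import *
plan()
T=snap('top');S=snap('side')
b=lambda h:h[...,2]<90
kt=max(blobs(T,(278,198,295,218),b),key=lambda q:q[1]);ks=max(blobs(S,(272,185,292,208),b),key=lambda q:q[1])
print(kt[1],ks[1],tri(T,kt[0],S,ks[0]))
# lid: yellowish blob region around box in top
w=lambda h:(h[...,0]>12)&(h[...,0]<30)&(h[...,1]>60)&(h[...,2]>150)
for c,a,v,ww in blobs(T,(345,190,412,250),w,20): print('lid blob',c.round(1),a,onz(T,c,.051).round(3))
pts=[(*gr(x-.003,y),.051) for x in(-.05,0,.05) for y in(-.19,-.17,-.15,-.13,-.115)]
print([T['pixels'][int(round(v)),int(round(u))].tolist() for u,v in proj(T,pts)])
print('beyond hinge',[T['pixels'][int(round(v)),int(round(u))].tolist() for u,v in proj(T,[(*gr(x,-.215),.1) for x in(-.05,0,.05)])])
f=lambda h:(h[...,0]<12)&(h[...,1]>90)&(h[...,2]>110)
print([(c.round(1),a) for c,a,v,w in blobs(T,(280,185,420,250),f,2)])
# wheelsets in the bin: dark-grey blobs, side view
d=lambda h:(h[...,1]<60)&(h[...,2]<170)
print('bin',[(c.round(1),a) for c,a,v,w in blobs(S,(272,208,312,232),d,2)])
# bystanders
print('glue',[(c.round(0),a) for c,a,v,w in blobs(S,(215,320,245,345),lambda h:(h[...,0]>95)&(h[...,0]<130)&(h[...,1]>120),8)])
E
```

```text
t 55.85 pos [ 0.4549 -0.5915  0.2585] J7 0.58 closing -2.2 f [ 0.4 -0.8  0.3] w 0.006 gf 0.0
19 28 (array([0.48009416, 0.01386705, 0.1784687 ]), np.float64(0.0015713067487163176))
lid blob [388.2 217.7] 2455 [ 0.477 -0.311  0.051]
[[253, 230, 151], [254, 243, 181], [254, 249, 195], [254, 247, 190], [254, 247, 198], [253, 233, 166], [254, 239, 174], [254, 249, 195], [254, 247, 189], [254, 246, 194], [253, 233, 154], [254, 240, 176], [254, 249, 194], [254, 246, 187], [254, 247, 192]]
beyond hinge [[170, 123, 85], [180, 130, 91], [168, 123, 87]]
[(array([280.6, 239.3]), np.int32(18))]
bin [(array([278. , 215.5]), np.int32(2)), (array([282.5, 216.5]), np.int32(4)), (array([301.2, 219.6]), np.int32(8)), (array([296.5, 221.5]), np.int32(4))]
glue [(array([227., 335.]), np.int32(37))]
```

The lid is shut: it stopped the fingers at 51 mm, and the top view shows only lid over the box. The sieve is level, the wheelsets are still in the bin and the bottles haven't moved.

```bash
python3 -c "
from bench import ctrl; print(ctrl.close_job())"
```

```text
the job is handed in; nothing more can be done
None
```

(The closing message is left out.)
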